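Load the plate feeder for the night run

TASK

Load the plate feeder for the night run. First pull the interlock plug out of its socket and stand it in the empty parking hole beside it, so that the lift cannot run while you work in the magazine; only then stack every loose well plate from the bench flat in the magazine, one on another: nobody knows how high the lift has left the old pile, so feel for its top with each plate and let go only once the plate rests there, neither dropping it nor pushing the sprung lift down hard. Last, hang the keeper bridge over the magazine: slide its open slots sideways over the two headed pins until it drops home on them, and leave the jars and the spare column where they stand.

Things in the scene. Friction and masses are not known exactly. Their poses are not given: they have to be found in the camera images.
- feeder: Plate feeder, fixed on the bench. Origin: on the bench under the middle of its magazine; x along the magazine, y across, z up. White housing 28 mm high under the magazine (x -78 to 78, y -50 to 50 mm). At its +y side (y 52 to 126 mm) a low pod, 38 mm high, carries the plug's socket and its parking hole.
- magazine (a point): Middle of the magazine's open top, 120 mm above the bench. Two end walls (inner faces at feeder x = -58 and +58 mm, 4 mm thick, 72 mm wide) with corner lips along the sides (inner faces at y = -33 and +33 mm, only beyond |x| = 42 mm); else the long sides are open. Plates lie along x, centred, on the old pile on the lift; its top is 45 to 69 mm above the bench, not known.
- pin_front (a point): Headed pin outside the magazine's -x end wall, level, pointing outwards (-x of the feeder): neck 5 mm diameter and 12 mm long, then a head 12 mm in diameter, 3 mm thick. This point is on its axis, 5 mm out from the wall, 67 mm from the feeder's origin, 106 mm above the bench.
- pin_rear (a point): The same pin on the other (+x) end wall, pointing to +x of the feeder.
- socket (a point): Mouth of the plug's socket in the pod: centre of the top of its black boss, 44 mm above the bench; the bore goes straight down.
- plug: Interlock plug. Origin: tip of its shank; z towards the grip. Grey shank 12 mm thick, 26 mm long; 22 x 28 mm flange; black grip 16 mm in x, 24 mm in y, z 30 to 56 mm. Starts in the socket, flange on the boss (origin 26 mm below the mouth), axes as the feeder's. A sprung ball holds it by a groove: pulling straight up takes 5 to 15 N; free after 26 mm. 50 g.
- park (a point): Parking hole for the plug in the same pod, 54 mm along the feeder's +x from the socket: centre of its mouth, the top of a black square collar 40 mm above the bench. The hole is 18 mm square, straight down, 40 mm deep, with no detent; parked, the plug stands loosely in it, flange on the collar (origin 26 mm below this point).
- lift_table (a joint): How far the lift's spring is pressed down, m: 0 = up against its stop, positive downwards, to 0.015. It says nothing of how high the lift stands. It gives from about 2 N of load, then takes 2 N per mm; resting plates press it 2 mm at most. More than 6 mm is too hard.
- plate_1: White narrow well plate with 3 x 8 wells, a flat box: 108 mm along its x, 56 mm along its y, 14 mm high, about 90 g. Origin: centre of its underside. Lies flat on the bench; 3 or 4 such loose plates are there (None: not there). Grip it across the 56 mm.
- plate_2: White narrow well plate with 3 x 8 wells, a flat box: 108 mm along its x, 56 mm along its y, 14 mm high, about 90 g. Origin: centre of its underside. Lies flat on the bench; 3 or 4 such loose plates are there (None: not there). Grip it across the 56 mm.
- plate_3: White narrow well plate with 3 x 8 wells, a flat box: 108 mm along its x, 56 mm along its y, 14 mm high, about 90 g. Origin: centre of its underside. Lies flat on the bench; 3 or 4 such loose plates are there (None: not there). Grip it across the 56 mm.
- plate_4: White narrow well plate with 3 x 8 wells, a flat box: 108 mm along its x, 56 mm along its y, 14 mm high, about 90 g. Origin: centre of its underside. Lies flat on the bench; 3 or 4 such loose plates are there (None: not there). Grip it across the 56 mm.
- keeper: Keeper bridge, steel, standing on two legs on the bench, 200 g. Origin: midway between its feet, at their level; x along the bridge. Bridge: 138 mm in x, 24 mm in y, z 101 to 104 mm. Legs: x 65 to 69 mm either side, y -17 to 17 mm, below z = 50 mm 7 mm thick (to x 72 mm) and y -20 to 20 mm. They go outside the end walls, inside the pin heads.
- keeper_grip (a point): Middle of the keeper's black bow handle, 126.5 mm above its origin: a bar along its x, 64 mm long, 10 mm thick in y, z 121 to 132 mm, on a 9 mm wide post at each end (x = -27 and +27 mm).
- keeper_slot (a point): Where a pin's axis lies in the keeper's +x leg when home, z = 71 mm. Each leg has a slot open at its +y edge: level, z 52 to 63 mm, in to y = -5.5 mm; its inner end (y -5.5 to 5.5 mm) opens up into a pocket with a V top. The pins enter at the +y edge, then the bridge drops till they bear in the V: origin over the feeder's, 35 mm above the bench; either way round will do.
- fittings_jar: Bystander: small brown jar with black lid, 42 mm diameter, 57 mm high. Origin: centre of its underside.
- amber_jar: Bystander: small brown jar with white lid, 34 mm diameter, 64 mm high. Origin: centre of its underside.
- spare_column: Bystander: steel chromatography column lying down, 170 mm long, 22 mm thick. Origin: centre of its underside.

How it is judged:
By the outcome, as a careful person would: the job done as asked, in the order asked, and still so for the second after the job is handed in, with the robot touching nothing.
Of plate_1, plate_2, plate_3, plate_4 only 3 to 4 are there at a start; the rules pass over those that are not, and their reading is None.
At some moment in a run one of plate_1, plate_2, plate_3, plate_4 may be knocked a few centimetres aside while the robot is not near it.
It also fails if it takes over 208 s, if anything falls off the work surface, if the arm or the gripper's body presses on something with over 40 N, if the wrist force passes 120 N, or if a joint passes its speed limit or range.

ROBOT

A 7-joint arm with a two-finger parallel gripper is mounted at the origin on a cart in front of the work surface, level with it; the furniture and walls round the work are solid. World frame = base frame: x ahead of the robot, y to its left, z up, the work surface at z = 0. Lengths are in m, angles in rad, forces in N, time in s.
With the tool pointing down it reaches from about 0.4 to 0.85 m from the base axis. Payload 6.9 kg.
Tool frame: the origin (TCP) lies midway between the tips of the shut fingers; the grasp point (between the pads) lies behind it (ctrl.pinch_z is the z of the grasp point in the tool frame, in m); z points along the fingers, y is the direction in which the jaws open and shut (so a half turn about z gives the same grasp; the last joint's range is limited). The gripper opens to 85 mm and grips with 20 to 120 N. Pads are 22 mm wide; open, the fingers measure 114 mm over their backs; the gripper's body (76 mm by 85 mm) begins 54 mm behind the grasp point. The pads swing forward as they close: fully open they stand 13 mm farther back than shut.
Start: joints at [1.345, 0.507, -0.238, 1.5, 0.126, 1.149, -0.155], TCP at [0.203, -0.591, 0.231] pointing down, gripper open.
Joint ranges: [-3.08, 3.08], [-0.24, 2.05], [-1.43, 1.35], [0, 2.5], [-1.52, 4.66], [0.17, 1.96], [-2.89, 2.89]. Speed limits (rad/s): [2.39, 2.39, 3.14, 3.14, 3.14, 3.14, 3.14].

INTERFACE

Orientations are given as a unit quaternion [w, x, y, z].
In Python, from station import ctrl, get_state, vision, ticket, models gives the robot as it stands. Calls block until the motion is done:
- ctrl.movep(position, orientation): joint-space move of the TCP to a pose.
- ctrl.movel(position, frame=None, max_speed=0.15): straight line of the TCP; frame=None keeps the orientation; max_speed is the mean speed in m/s.
- ctrl.set_joints(angles): joint-space move.
- ctrl.ungrasp() and ctrl.close_gripper(force=None): open the fingers fully, or close them until they stop; force is the grip in N (None keeps the last).
- ctrl.pause(seconds).
- ctrl.ik(position, orientation): joint angles nearest the present ones, or None.
- get_state(): the state.
- vision.grab_frame(name): name is "scene" or "top"; returns (picture, depth): 400x640x3 uint8, blue, green, red; 400x640 float32, m along the optical axis (not along the pixel's ray), 0 where there is no reading.
- vision.camera_info(name): a dict with "mtx" (3x3 intrinsics, pixels), "R" (3x3) and "t" (3): a world point X has camera coordinates R X + t. Camera axes: x right, y down, z forward; pixel columns grow to the right and rows downward; lengths in m; the calibration is good to about 2 mm. A picture is of the moment at which its call begins. camera_info takes no time and is no camera call.
A pose or a line that the arm cannot do raises ctrl.Unreachable and nothing moves.
- ticket.close_job(): hands the job in, once; it reports no verdict.
Trained networks look in the newest picture that a camera, given by its name, has taken for a name from the list of things; names that differ only in an ending like _2 or _b are one class to them, and where a whole thing is asked for, a point or a joint stands for the part that bears it (a point fixed in the world has none). Each returns a list of dicts, best first, with "p" (0 to 1); they miss things now and then, are a little off and sometimes report something else, mostly with a low value. They report only what shows in the picture. A call takes as long as a camera call.
- models.recognise(camera, target): "point" ([column, row] in pixels, amid what is visible of it).
- models.masks_of(camera, target): "mask" (400x640 bool, what is visible of it) and "point" ([column, row] in pixels, amid what is visible of it).
The state is a dict: "time": time; "qpos": joint angles; "qd": joint speeds; "tau": joint torques, N m; "tcp_pos": TCP position; "eef_rot": TCP orientation; "contact_force": force on the tool from outside, world axes, zero at the start; "wrist_torque": the same for the moment, N m; "width": finger opening in m.
Only numpy, scipy, OpenCV 4.12 (cv2) and the standard library are available. Lean on these libraries where they do the work, as an engineer would, in place of code of your own. Each camera call takes 0.05 s, during which the arm holds its last target.

## Working session

There is one attempt and no reset: what is moved stays moved. The work goes in short steps, each a Python script; the robot and the scene stay as the last script left them, time stands still between calls to the robot, and variables do not carry over. Pictures are saved under pics/ and viewed, and the job is handed in when it is done.

```bash
ls -la; mkdir -p pics; python3 - <<'E'
from station import ctrl,get_state,vision
import cv2,numpy as np
s=get_state()
for k,v in s.items(): print(k,v)
print(ctrl.pinch_z)
for n in("scene","top"):
    p,d=vision.grab_frame(n); cv2.imwrite(f"pics/{n}0.png",p); np.save(f"pics/{n}0d.npy",d)
    c=vision.camera_info(n); print(n,c['mtx'],c['R'],c['t'], -c['R'].T@c['t'])
E
```

```text
total 12
drwxr-xr-x  3 agent agent 4096 Dec  6 03:54 .
drwxr-xr-x 23 root  root  4096 Dec  6 03:54 ..
drwxr-xr-x  2 agent agent 4096 Dec  6 03:54 pics
time 0.0
qpos [ 1.34549845  0.50835097 -0.23754319  1.50115372  0.12569264  1.14887718
 -0.1548005 ]
qd [-0.00105755  0.00081406 -0.00097295 -0.00117461 -0.00035348  0.00275783
 -0.00095391]
tau [-1.82916527e-03 -6.20597935e+01 -2.18706854e+00 -2.49654973e+01
  1.28148787e-02  1.18299972e-02 -1.72887513e-05]
tcp_pos [ 0.20277295 -0.59065655  0.23041494]
eef_rot [-8.86174599e-04  9.86349695e-01  1.64661685e-01 -1.55746648e-04]
contact_force [ 0.11983303 -0.23482992  0.61294268]
wrist_torque [-0.01925723 -0.02727033  0.02322815]
width 0.0850590310378671
-0.0187
scene [[375.76476868   0.         325.62156951]
 [  0.         375.76476868 196.90711912]
 [  0.           0.           1.        ]] [[-0.56911871 -0.82216944 -0.01188744]
 [-0.59056159  0.41877011 -0.6898323 ]
 [ 0.57213714 -0.3855762  -0.7238716 ]] [0.24783538 0.45154228 0.90135011] [-0.1079846   0.36220942  0.96689632]
top [[388.95776465   0.         319.78716242]
 [  0.         388.95776465 194.22448723]
 [  0.           0.           1.        ]] [[ 0.01917193 -0.99979441  0.00660117]
 [-0.99824244 -0.01951163 -0.05595827]
 [ 0.05607557 -0.00551674 -0.99841129]] [-0.12156408  0.58361149  1.60566119] [ 0.49487802 -0.10129385  1.63657061]
```

View pics/scene0.png

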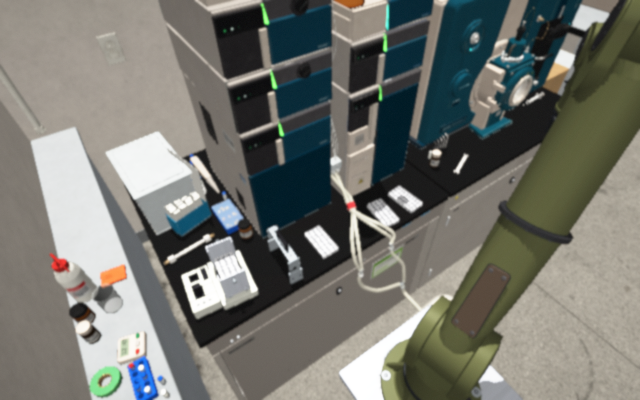

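View pics/top0.png

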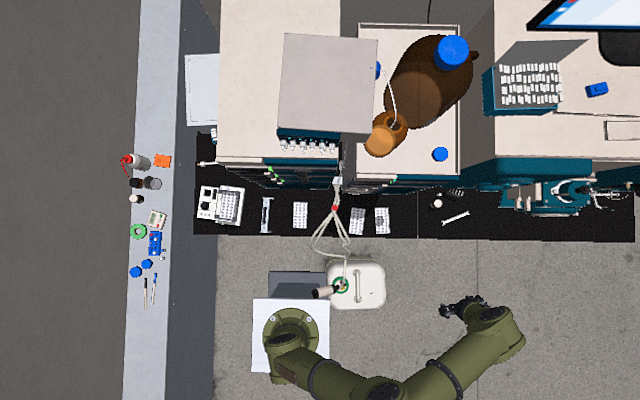

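```bash
python3 - <<'E'
import cv2
p=cv2.imread("pics/scene0.png"); cv2.imwrite("pics/s0z.png",cv2.resize(p[130:350,130:450],None,fx=2.5,fy=2.5,interpolation=cv2.INTER_CUBIC))
p=cv2.imread("pics/top0.png"); cv2.imwrite("pics/t0z.png",cv2.resize(p[150:250,180:480],None,fx=2.66,fy=2.66,interpolation=cv2.INTER_CUBIC))
E
```

```text
(no output)
```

View pics/s0z.png

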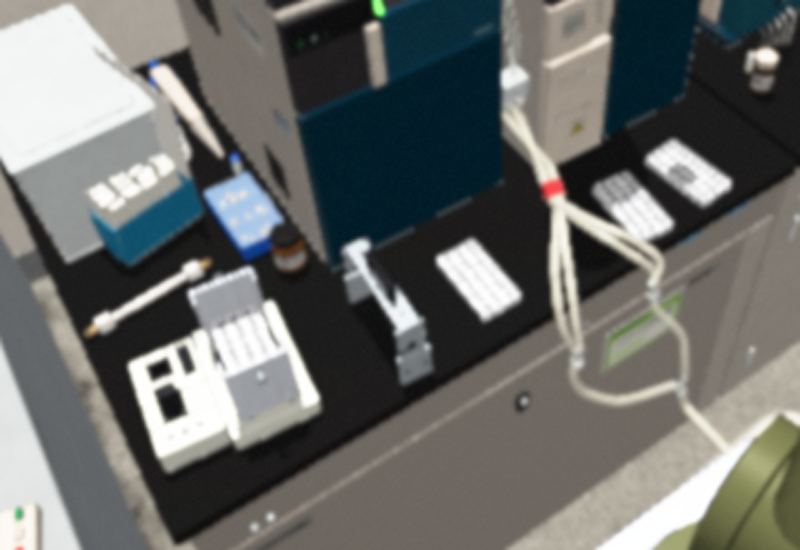

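View pics/t0z.png

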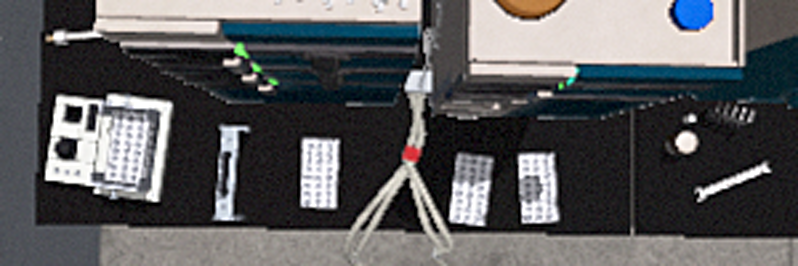

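```bash
cat > hl.py <<'E'
import cv2,numpy as np
from station import ctrl,get_state,vision,ticket,models
def cloud(n,d=None,p=None):
    if d is None: p,d=vision.grab_frame(n)
    c=vision.camera_info(n); K=c['mtx']
    v,u=np.mgrid[0:400,0:640]
    X=np.stack([(u-K[0,2])/K[0,0]*d,(v-K[1,2])/K[1,1]*d,d],-1)
    W=(X-c['t'])@c['R']
    W[d<=0]=np.nan
    return W,p
def proj(n,X):
    c=vision.camera_info(n); x=c['R']@np.asarray(X)+c['t']; x=c['mtx']@x; return x[:2]/x[2]
def ray(n,uv,z):
    c=vision.camera_info(n); d=c['R'].T@np.linalg.inv(c['mtx'])@np.array([uv[0],uv[1],1.]); o=-c['R'].T@c['t']
    return o+d*(z-o[2])/d[2]
E
python3 - <<'E'
from hl import *
for n in("scene","top"):
    vision.grab_frame(n)
    W,_=cloud(n,np.load(f"pics/{n}0d.npy"))
    for t in ["plate_1","plug","keeper","keeper_grip","socket","park","magazine","pin_front","pin_rear","lift_table","feeder","fittings_jar","amber_jar","spare_column"]:
        try: r=models.recognise(n,t)
        except Exception as e: print(n,t,e); continue
        for q in r[:6]:
            u,v=[int(round(a)) for a in q['point']]
            print(n,t,round(q['p'],2),(u,v),np.round(W[v,u],3))
# orthographic maps
for n in("scene","top"):
    W,_=cloud(n,np.load(f"pics/{n}0d.npy")); p=cv2.imread(f"pics/{n}0.png")
    x0,x1,y0,y1=0.2,0.9,-0.55,0.6; s=650
    im=np.zeros((int((x1-x0)*s),int((y1-y0)*s),3),np.uint8); Z=np.full(im.shape[:2],-9.)
    P=W.reshape(-1,3); C=p.reshape(-1,3); o=np.argsort(np.nan_to_num(P[:,2],nan=-9))
    for i in o:
        x,y,z=P[i]
        if x0<x<x1 and y0<y<y1 and z<.4:
            cv2.circle(im,(int((y1-y)*s),int((x1-x)*s)),1,tuple(int(a) for a in C[i]),-1)
    cv2.imwrite(f"pics/ortho_{n}.png",im)
    g=P[(abs(P[:,0]-.5)<.4)&(abs(P[:,1])<.5)&(abs(P[:,2])<.02)]; print(n,np.median(g[:,2]),len(g))
print(get_state()['time'])
E
```

```text
scene plate_1 0.76 (320, 243) [ 0.49  -0.017  0.015]
scene plate_1 0.69 (386, 212) [ 0.472 -0.274  0.01 ]
scene plate_1 0.66 (405, 200) [ 0.473 -0.36   0.015]
scene plug 0.65 (287, 252) [0.462 0.111 0.104]
scene keeper 0.81 (290, 251) [0.461 0.102 0.103]
scene keeper 0.32 (404, 199) [ 0.481 -0.364  0.011]
scene keeper_grip 0.96 (288, 250) [0.465 0.106 0.105]
scene socket 0.93 (218, 282) [0.535 0.303 0.029]
scene socket 0.62 (289, 251) [0.461 0.105 0.105]
scene park 0.88 (218, 283) [0.533 0.304 0.029]
scene magazine 0.65 (217, 280) [0.543 0.303 0.03 ]
scene magazine 0.25 (388, 212) [ 0.466 -0.277  0.013]
scene pin_front 0.68 (219, 284) [0.528 0.303 0.029]
scene pin_front 0.29 (196, 290) [0.523 0.364 0.064]
scene pin_rear 0.87 (218, 284) [0.531 0.306 0.026]
scene lift_table 0.89 (226, 264) [0.552 0.263 0.066]
scene feeder 0.59 (215, 282) [0.539 0.31  0.031]
scene feeder 0.4 (247, 227) [0.652 0.15  0.05 ]
scene fittings_jar 0.77 (245, 226) [0.653 0.155 0.058]
scene amber_jar 0.68 (434, 158) [ 0.553 -0.576  0.043]
scene amber_jar 0.6 (247, 226) [0.653 0.149 0.053]
scene amber_jar 0.3 (21
[... 555 characters left out ...]
ket 0.67 (216, 202) [0.544 0.316 0.035]
top park 0.81 (219, 202) [0.545 0.306 0.027]
top park 0.34 (267, 216) [0.491 0.096 0.101]
top magazine 0.64 (218, 206) [0.529 0.311 0.019]
top pin_front 0.74 (216, 205) [0.532 0.318 0.027]
top pin_front 0.41 (266, 213) [0.503 0.101 0.102]
top pin_rear 0.96 (219, 203) [0.541 0.305 0.029]
top lift_table 0.66 (218, 200) [0.553 0.312 0.02 ]
top lift_table 0.57 (231, 204) [0.537 0.248 0.064]
top feeder 0.58 (219, 202) [0.545 0.306 0.027]
top amber_jar 0.63 (214, 201) [0.548 0.323 0.04 ]
top amber_jar 0.35 (267, 215) [0.495 0.097 0.098]
top spare_column 0.61 (200, 163) [0.707 0.393 0.018]
scene 0.0013672063743707004 18642
top -0.0003400217896228518 10958
1.6
```

View pics/ortho_scene.png

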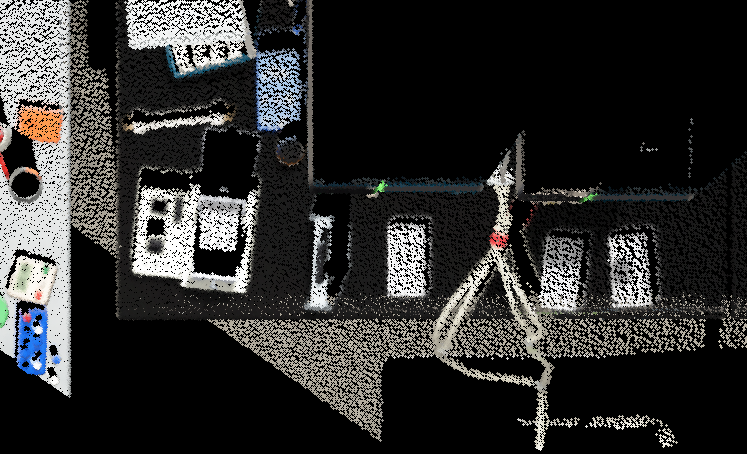

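View pics/ortho_top.png

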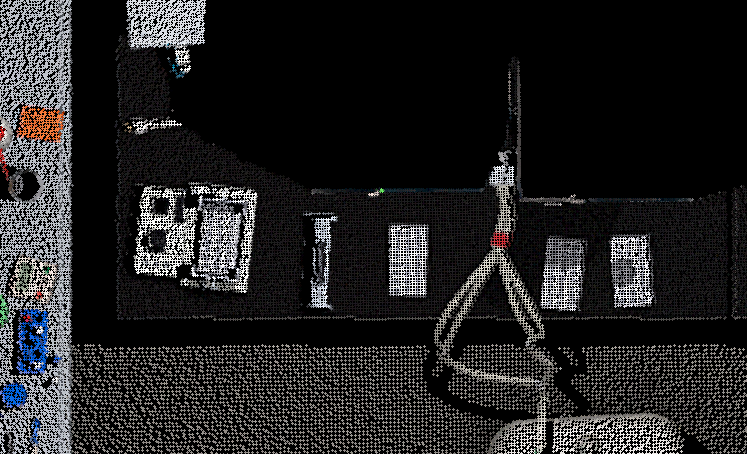

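```bash
python3 - <<'E'
import cv2
p=cv2.imread("pics/scene0.png"); cv2.imwrite("pics/s0f.png",cv2.resize(p[225:330,170:310],None,fx=5.5,fy=5.5,interpolation=cv2.INTER_CUBIC))
p=cv2.imread("pics/top0.png"); cv2.imwrite("pics/t0f.png",cv2.resize(p[175:235,185:285],None,fx=8,fy=8,interpolation=cv2.INTER_CUBIC))
E
```

```text
(no output)
```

View pics/s0f.png

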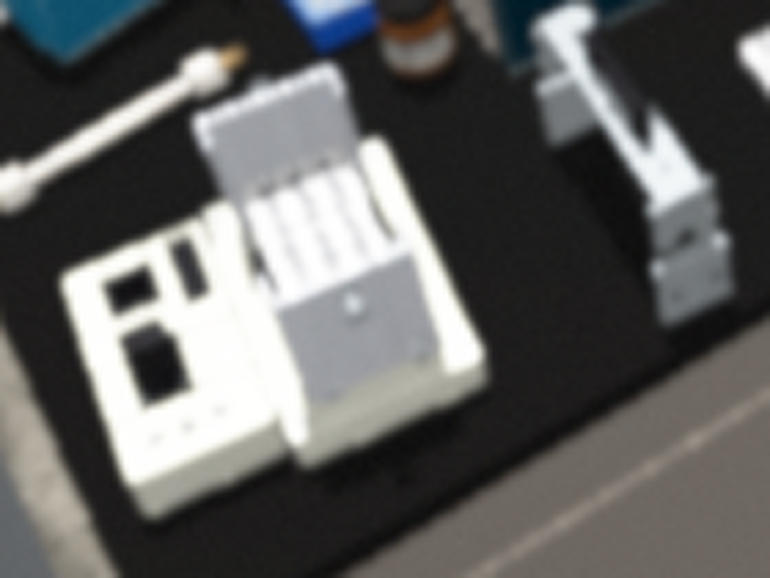

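View pics/t0f.png

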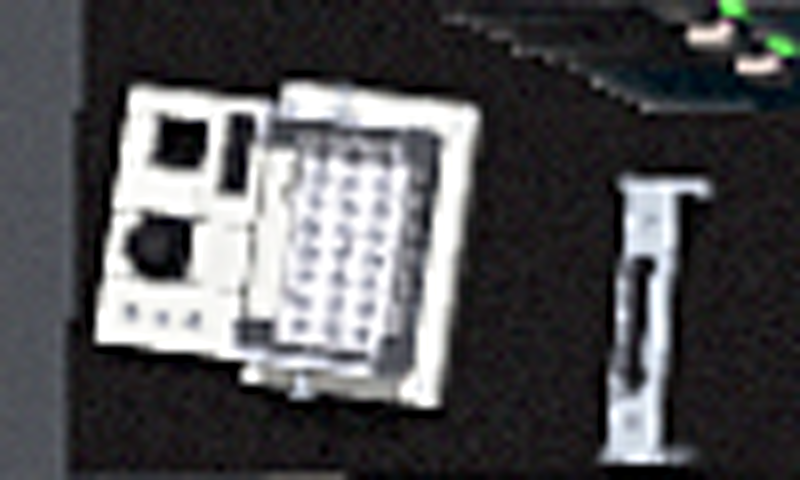

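```bash
cat > fit.py <<'E'
from hl import *
from scipy.optimize import minimize
SS=3
class View:
    def __init__(s,n,img,crop):
        s.n=n; u0,v0,u1,v1=crop; s.crop=crop
        g=cv2.GaussianBlur(img.astype(np.float32),(0,0),0.5)
        s.I=g[v0:v1,u0:u1]
        c=vision.camera_info(n); K=c['mtx']
        uu=u0-0.5+(np.arange((u1-u0)*SS)+.5)/SS; vv=v0-0.5+(np.arange((v1-v0)*SS)+.5)/SS
        U,V=np.meshgrid(uu,vv)
        D=np.stack([(U-K[0,2])/K[0,0],(V-K[1,2])/K[1,1],np.ones_like(U)],-1)@c['R']
        s.D=D; s.o=-c['R'].T@c['t']
    def labels(s,boxes,pose):
        x,y,th=pose[:3]; cs,sn=np.cos(th),np.sin(th)
        R=np.array([[cs,sn,0],[-sn,cs,0],[0,0,1]])
        o=R@(s.o-np.array([x,y,pose[3] if len(pose)>3 else 0])); D=s.D@R.T
        best=-o[2]/D[...,2]; lab=np.zeros(best.shape,int)
        if len(pose)>3: best[:]=1e9
        inv=1/np.where(abs(D)<1e-9,1e-9,D)
        for i,b in enumerate(boxes):
            lo,hi=np.array(b[0::2]),np.array(b[1::2])
            t1=(lo-o)*inv; t2=(hi-o)*inv
            tn=np.minimum(t1,t2); tf=np.maximum(t1,t2)
            ax=tn.argmax(-1); a=tn.max(-1); e=tf.min(-1)
            hit=(a<e)&(a>0)&(a<best-1e-6)
            face=ax*2+(np.take_along_axis(D,ax[...,None],-1)[...,0]>0)
            lab[hit]=(1+i*6+face)[hit]; best[hit]=a[hit]
        return lab
    def cost(s,boxes,pose,show=False):
        lab=s.labels(boxes,pose); ids,inv=np.unique(lab,return_inverse=True); inv=inv.reshape(lab.shape)
        h,w=s.I.shape[:2]
        A=np.stack([cv2.GaussianBlur(cv2.resize((inv==k).astype(np.float32),(w,h),interpolation=cv2.INTER_AREA),(0,0),0.7).ravel() for k in range(len(ids))],1)
        B=s.I.reshape(-1,3)
        X=np.linalg.solve(A.T@A+1e-3*np.eye(len(ids)),A.T@B)
        M=A@X; r=np.abs(M-B).sum(1)/3
        c=np.mean(np.where(r<25,r*r/2,25*r-312))
        if show: return c,M.reshape(h,w,3)
        return c
def fit(views,mk,p0,step,npose=3):
    f=lambda p: sum(v.cost(mk(p),p[:npose]) for v in views)
    sim=np.vstack([p0]+[np.array(p0)+np.eye(len(p0))[i]*step[i] for i in range(len(p0))])
    r=minimize(f,p0,method='Nelder-Mead',options=dict(initial_simplex=sim,xatol=1e-4,fatol=1e-3,maxfev=120*len(p0)))
    return r.x,r.fun
def feeder(p):
    # p: x,y,yaw, pod xa, xb, plug sx, sy, pile h
    xa,xb,sx,sy,h=p[3:8]
    b=[(-.078,.078,-.05,.05,0,.028),(xa,xb,.052,.126,0,.038),
       (-.062,-.058,-.036,.036,.02,.12),(.058,.062,-.036,.036,.02,.12),
       (-.054,.054,-.028,.028,.02,h),
       (sx-.008,sx+.008,sy-.012,sy+.012,.04,.044+.030),(sx-.011,sx+.011,sy-.014,sy+.014,.03,.048),
       (sx+.054-.011,sx+.054+.011,sy-.011,sy+.011,.03,.040)]
    for sxn in(-1,1):
        for sy_ in(-1,1):
            X=sorted([sxn*.042,sxn*.058]); Y=sorted([sy_*.033,sy_*.036]); b.append((*X,*Y,.02,.12))
    return b
def show(views,mk,p,fn,sc=5,npose=3):
    ims=[]
    for v in views:
        c,M=v.cost(mk(p),p[:npose],True); ims.append(np.hstack([np.clip(M,0,255),v.I]))
        ims[-1]=cv2.resize(ims[-1].astype(np.uint8),None,fx=800/ims[-1].shape[1],fy=800/ims[-1].shape[1],interpolation=cv2.INTER_CUBIC)
    im=np.vstack(ims); 
    if im.shape[0]>600: im=cv2.resize(im,None,fx=600/im.shape[0],fy=600/im.shape[0])
    cv2.imwrite(fn,im)
E
cat > t1.py <<'E'
from fit import *
S=View("scene",cv2.imread("pics/scene0.png"),(178,234,262,322)); T=View("top",cv2.imread("pics/top0.png"),(195,183,247,228))
p0=[.53,.26,-.13,-.06,.075,-.015,.09,.055]; st=[.01,.01,.04,.01,.01,.01,.01,.008]
r={}
for k,v in(("scene",[S]),("top",[T]),("both",[S,T])):
    p,c=fit(v,feeder,p0,st); print(k,np.round(p,4),round(c,2)); p0=p; r[k]=p; st=[.005,.005,.03,.005,.005,.005,.005,.008]
show([S,T],feeder,p,"pics/fitf.png")
E
time python3 t1.py
```

```text
scene [ 0.5345  0.2639 -0.1026 -0.066   0.0671 -0.0171  0.0952  0.0552] 358.13
top [ 0.5337  0.2607 -0.1058 -0.0669  0.0658 -0.0147  0.0968  0.0584] 374.77
both [ 0.5337  0.2626 -0.1014 -0.0656  0.0671 -0.0149  0.095   0.0492] 764.64
real	2m32.557s
user	2m28.775s
sys	0m3.839s
```

View pics/fitf.png

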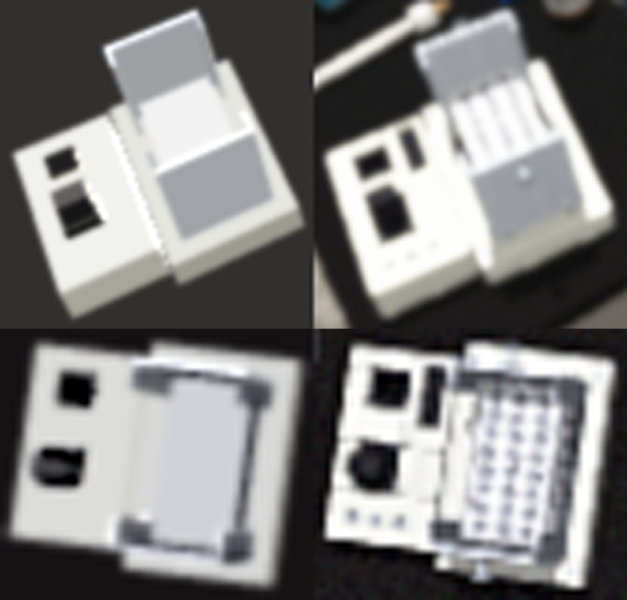

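```bash
cat > t2.py <<'E'
from fit import *
def plate(p): return [(-.054,.054,-.028,.028,0,.014)]
def keeper(p):
    b=[(-.069,.069,-.012,.012,.101,.104),(-.032,.032,-.005,.005,.121,.132),(-.0315,-.0225,-.0045,.0045,.104,.121),(.0225,.0315,-.0045,.0045,.104,.121)]
    for s in(-1,1):
        b.append((*sorted([s*.065,s*.069]),-.017,.017,.05,.104)); b.append((*sorted([s*.065,s*.072]),-.02,.02,0,.05))
    return b
if __name__=="__main__":
    s=cv2.imread("pics/scene0.png"); t=cv2.imread("pics/top0.png")
    for g in [(.495,-.025,0),(.475,-.27,-.08),(.478,-.368,.04)]:
        c1=proj("scene",[*g[:2],.01]).astype(int); c2=proj("top",[*g[:2],.01]).astype(int)
        V=[View("scene",s,(c1[0]-23,c1[1]-20,c1[0]+23,c1[1]+20)),View("top",t,(c2[0]-13,c2[1]-18,c2[0]+13,c2[1]+18))]
        for v in([V[0]],[V[1]],V): p,c=fit(v,plate,g,[.006,.006,.06]); print(np.round(p,4),round(c,1))
        show(V,plate,p,"pics/fitp%d.png"%(-g[1]*100))
    V=[View("scene",s,(262,222,308,290)),View("top",t,(254,193,280,236))]
    for v in([V[0]],[V[1]],V): p,c=fit(v,keeper,(.49,.09,-.03),[.006,.006,.06]); print(np.round(p,4),round(c,1))
    show(V,keeper,p,"pics/fitk.png")
    for n in("scene","top"):
        W,_=cloud(n,np.load(f"pics/{n}0d.npy"))
        m=(W[...,0]>.4)&(W[...,0]<.6)&(W[...,1]<-.06)&(W[...,1]>-.26)&(W[...,2]>.02)
        P=W[m]; 
        for a in np.arange(.4,.6,.02):
            q=P[(P[:,0]>a)&(P[:,0]<a+.02)]
            if len(q): print(n,round(a,2),np.round([q[:,1].min(),q[:,1].max(),q[:,2].min(),q[:,2].max()],3))
E
python3 t2.py
```

```text
[ 0.5009 -0.0272  0.0033] 47.9
[ 0.4992 -0.0276 -0.0091] 120.9
[ 0.4993 -0.0274  0.0037] 176.7
[ 0.4711 -0.2634 -0.1207] 1174.0
[ 0.4769 -0.2662 -0.1101] 529.2
[ 0.4763 -0.2654 -0.1163] 1732.5
[ 0.4847 -0.3712  0.0812] 676.2
[ 0.4825 -0.3721  0.0786] 351.7
[ 0.4833 -0.3716  0.0778] 1040.8
[ 0.4982  0.1063 -0.0562] 109.2
[ 0.4958  0.1047 -0.0536] 112.5
[ 0.4963  0.1055 -0.0548] 234.3
scene 0.4 [-0.232 -0.073  0.02   0.052]
scene 0.42 [-0.222 -0.083  0.023  0.059]
scene 0.44 [-0.209 -0.095  0.027  0.068]
scene 0.46 [-0.201 -0.115  0.033  0.07 ]
scene 0.48 [-0.188 -0.129  0.034  0.067]
scene 0.5 [-0.179 -0.146  0.043  0.061]
scene 0.52 [-0.181 -0.155  0.041  0.072]
scene 0.54 [-0.186 -0.159  0.053  0.076]
scene 0.56 [-0.187 -0.165  0.058  0.086]
scene 0.58 [-0.26  -0.06   0.021  0.69 ]
top 0.4 [-0.226 -0.074  0.02   0.048]
top 0.42 [-0.242 -0.086  0.021  0.061]
top 0.44 [-0.242 -0.101  0.021  0.065]
top 0.46 [-0.199 -0.117  0.029  0.072]
top 0.48 [-0.254 -0.133  0.021  0.064]
top 0.5 [-0.249 -0.149  0.022  0.061]
top 0.52 [-0.181 -0.157  0.052  0.067]
top 0.54 [-0.184 -0.16   0.052  0.081]
top 0.56 [-0.189 -0.168  0.056  0.085]
top 0.58 [-0.26  -0.062  0.023  0.697]
```

```bash
python3 - <<'E'
import cv2,numpy as np
a=[cv2.resize(cv2.imread(f"pics/fit{k}.png"),(266,300)) for k in("p2","p26","p36")]
cv2.imwrite("pics/fps.png",np.hstack(a))
p=cv2.imread("pics/scene0.png"); cv2.imwrite("pics/kz.png",np.hstack([cv2.resize(p[222:290,262:308],None,fx=8,fy=8,interpolation=cv2.INTER_CUBIC),cv2.resize(p[185:245,355:425],(420,544),interpolation=cv2.INTER_CUBIC)]))
E
```

```text
[ WARN:0@0.049] global loadsave.cpp:275 findDecoder imread_('pics/fitp26.png'): can't open/read file: check file path/integrity
Traceback (most recent call last):
cv2.error: OpenCV(4.12.0) /io/opencv/modules/imgproc/src/resize.cpp:4208: error: (-215:Assertion failed) !ssize.empty() in function 'resize'
```

View pics/fitk.png

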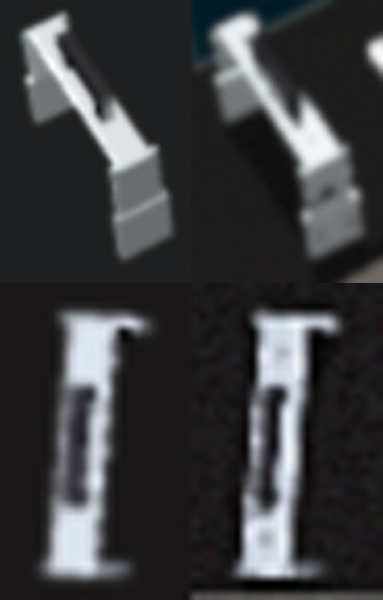

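```bash
python3 - <<'E'
import cv2,numpy as np,glob
f=sorted(glob.glob("pics/fitp*.png")); print(f)
a=[cv2.resize(cv2.imread(k),(266,300)) for k in f]
cv2.imwrite("pics/fps.png",np.hstack(a))
p=cv2.imread("pics/scene0.png"); cv2.imwrite("pics/kz.png",np.hstack([cv2.resize(p[250:290,275:308],(400,480),interpolation=cv2.INTER_CUBIC),cv2.resize(p[185:245,355:425],(400,480),interpolation=cv2.INTER_CUBIC)]))
E
```

```text
['pics/fitp2.png', 'pics/fitp27.png', 'pics/fitp36.png']
```

View pics/fps.png

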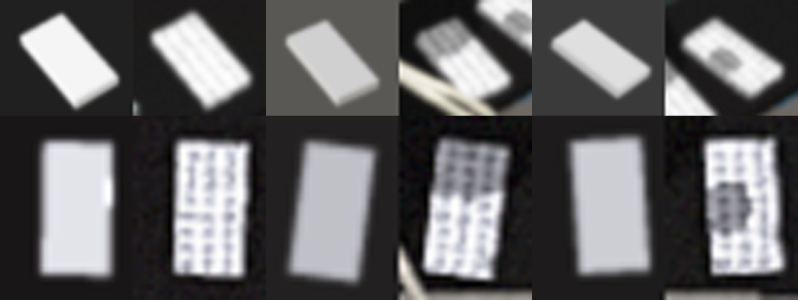

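View pics/kz.png

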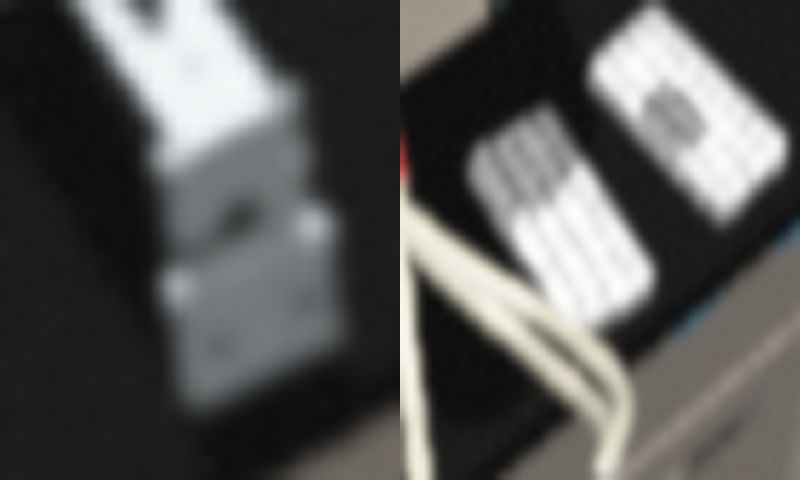

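```bash
cat >> hl.py <<'E'
def quat(a): return [0.,float(np.cos(a/2)),float(np.sin(a/2)),0.]
def st(msg=""):
    s=get_state(); print(msg,"t",round(s['time'],2),"tcp",np.round(s['tcp_pos'],4),"F",np.round(s['contact_force'],2),"w",round(s['width'],4),flush=True); return s
FE=dict(x=.5337,y=.2626,th=-.103)
def fw(px,py):
    c,s=np.cos(FE['th']),np.sin(FE['th']); return np.array([FE['x']+c*px-s*py,FE['y']+s*px+c*py])
E
python3 - <<'E'
from fit import *
import t2
# slot direction
s=cv2.imread("pics/scene0.png"); V=View("scene",s,(275,248,308,290))
def mk(sg):
    b=t2.keeper(None)[:4]
    for e in(-1,1):
        X=sorted([e*.065,e*.069]); b.append((*sorted([e*.065,e*.072]),-.02,.02,0,.05))
        b.append((*X,-.017,.017,.076,.104)); b.append((*X,*sorted([-sg*.017,-sg*.0055]),.05,.076)); b.append((*X,*sorted([sg*.017,sg*.0055]),.063,.076)); b.append((*X,-.017,.017,.05,.052))
    return b
for sg in(1,-1):
    p,c=fit([V],lambda p:mk(sg),(.4963,.1055,-.0548),[.003,.003,.03]); print(sg,np.round(p,4),c)
st()
for y,x,z,a in[(-.45,.35,.3,.2),(0,.45,.3,0),(.27,.5,.3,-.1)]:
    print(ctrl.ik([x,y,z],quat(a)))
E
```

```text
1 [ 0.4977  0.1062 -0.0471] 84.88167240200897
-1 [ 0.4977  0.1065 -0.0457] 86.5594601423478
 t 1.6 tcp [ 0.203  -0.5911  0.2313] F [ 0.01 -0.7   0.17] w 0.0853
[ 1.02937996  0.37426976 -0.24319395  1.53027243  0.0929519   1.24840529
 -0.59789435]
[ 0.55704273  0.22159856 -0.7640728   1.80573575  0.1652527   1.17945835
 -1.82899327]
[ 0.17076957  0.59462667 -1.25191007  1.52837853  0.56720238  1.42998835
 -2.78072052]
```

```bash
python3 - <<'E'
from hl import *
W,_=cloud("top",np.load("pics/top0d.npy")); P=W.reshape(-1,3); P=P[~np.isnan(P[:,0])]
xs=np.arange(-.2,.8,.1); ys=np.arange(.6,-.8,-.1)
print("y:",np.round(ys,1))
for x in xs[::-1]:
    print(round(x,1),[ (round(float(q[:,2].max()),2) if len(q:=P[(P[:,0]>=x)&(P[:,0]<x+.1)&(P[:,1]<=y)&(P[:,1]>y-.1)]) else None) for y in ys])
E
```

```text
y: [ 0.6  0.5  0.4  0.3  0.2  0.1  0.  -0.1 -0.2 -0.3 -0.4 -0.5 -0.6 -0.7]
0.7 [0.2, 0.06, 0.11, None, 0.77, 0.77, 0.88, 0.88, 0.88, 0.93, 0.86, 0.66, 0.66, 0.65]
0.6 [0.26, 0.06, 0.05, 0.11, 0.77, 0.77, 0.88, 0.88, 0.88, 0.64, 0.64, 0.56, 0.57, 0.57]
0.5 [0.12, 0.05, 0.08, 0.12, 0.14, 0.65, 0.7, 0.64, 0.64, 0.64, 0.64, 0.07, 0.44, 0.45]
0.4 [0.09, 0.06, 0.12, 0.13, 0.14, 0.11, 0.06, 0.07, 0.04, 0.02, 0.02, 0.01, 0.01, 0.01]
0.3 [0.09, 0.06, -0.74, -0.74, -0.73, -0.74, 0.03, 0.02, 0.02, -0.73, -0.73, -0.73, -0.73, -0.73]
0.2 [0.08, 0.05, -0.73, -0.73, -0.73, -0.73, -0.73, -0.34, -0.21, -0.3, 0.65, 0.66, 0.63, -0.74]
0.1 [0.07, 0.06, -0.73, -0.73, 0.01, 0.02, 0.02, 0.01, 0.79, 0.78, 0.74, 0.69, 0.64, -0.73]
0.0 [0.06, 0.06, -0.73, -0.73, 0.03, 0.37, 0.53, 0.72, 0.77, 0.76, 0.74, -0.73, -0.73, -0.73]
-0.1 [0.06, 0.06, -0.73, -0.73, 0.02, 0.36, 0.52, 0.55, -0.73, -0.73, -0.72, -0.73, -0.73, -0.73]
-0.2 [0.06, 0.06, -0.74, -0.73, 0.01, 0.0, None, -0.73, -0.73, -0.73, -0.73, -0.73, -0.73, -0.73]
```

```bash
python3 - <<'E'
from hl import *
ctrl.movel([.155,-.445,.3],max_speed=.25); s=st()
q=np.array(s['qpos']); print(np.round(q,3))
d=np.arctan2(.25,.5)-np.arctan2(s['tcp_pos'][1],s['tcp_pos'][0])
q2=q.copy(); q2[0]-=d; q2[6]+= (np.pi-.1)-(.331+d)
ctrl.set_joints(list(q2)); s=st(); print(s['eef_rot'])
p,_=vision.grab_frame("scene"); cv2.imwrite("pics/s1.png",p)
E
```

```text
t 2.42 tcp [ 0.1551 -0.4459  0.2998] F [ 0.07 -1.67  0.15] w 0.0858
[ 1.391  0.214 -0.26   1.764  0.06   1.171 -0.127]
 t 4.93 tcp [0.4227 0.2102 0.2997] F [-0.66  0.61  0.32] w 0.0854
[ 3.55452719e-04  5.13009045e-02  9.98683178e-01 -3.47711579e-05]
```

View pics/s1.png

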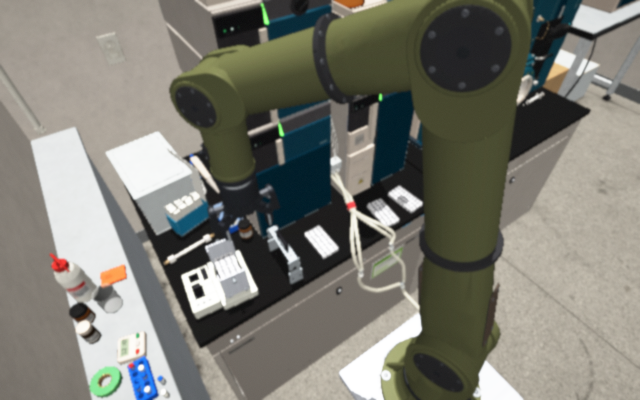

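```bash
cat >> hl.py <<'E'
def goto(x,y,z,a): ctrl.movep([float(x),float(y),float(z)],quat(a))
def lin(x,y,z,v=.15,a=None): ctrl.movel([float(x),float(y),float(z)],None if a is None else quat(a),max_speed=v)
E
python3 - <<'E'
from hl import *
a=FE['th']+np.pi/2
x,y=fw(-.0155,.0958); print(x,y)
goto(x,y,.16,a); st()
lin(x,y,.056,.1); s=st()
np.set_printoptions(suppress=True); print(np.round(s['qpos'],2))
p,_=vision.grab_frame("scene"); cv2.imwrite("pics/s2.png",cv2.resize(p[200:320,150:310],None,fx=5,fy=5,interpolation=cv2.INTER_CUBIC))
p,_=vision.grab_frame("top"); cv2.imwrite("pics/t2.png",cv2.resize(p[170:230,185:265],None,fx=10,fy=10,interpolation=cv2.INTER_CUBIC))
E
```

```text
0.528132109131357 0.35948595662568894
 t 6.41 tcp [0.5284 0.359  0.1604] F [ 0.63 -0.06  0.88] w 0.0856
 t 7.6 tcp [0.5286 0.3598 0.0567] F [0.32 0.27 0.11] w 0.0854
[-0.65  0.7   0.02  1.67 -0.02  0.78 -0.72]
```

View pics/s2.png

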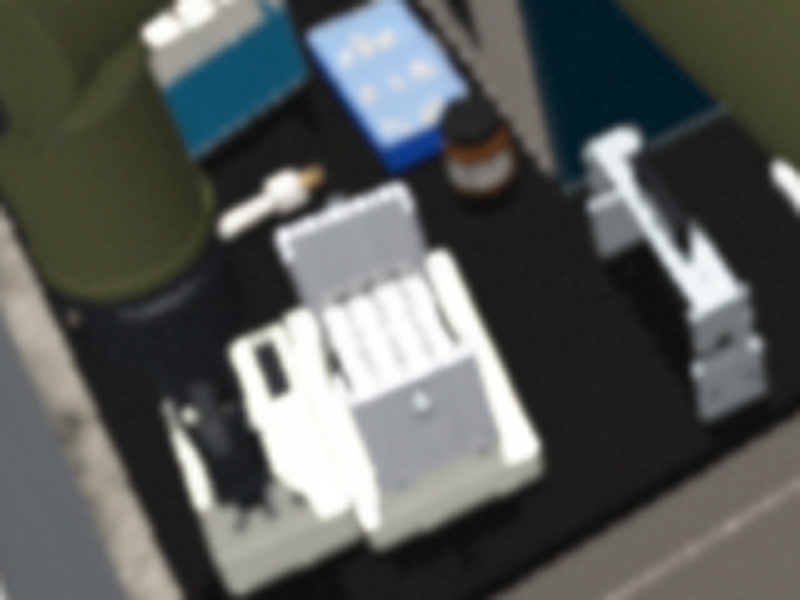

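View pics/t2.png

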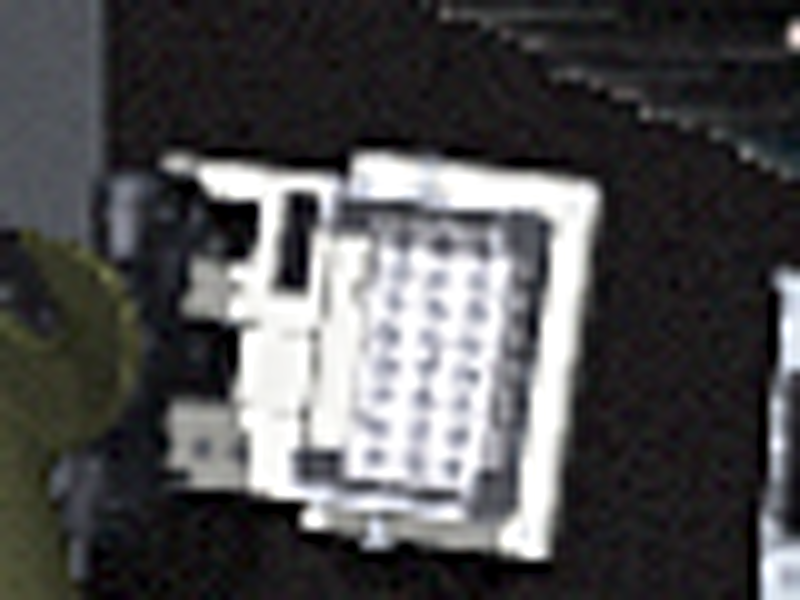

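```bash
python3 - <<'E'
from hl import *
s0=get_state()
ctrl.close_gripper(40); s=st("closed")
P=np.array(s['tcp_pos']); X0=np.array([0.528132,0.359486])
# centre jaws along feeder x: lateral force comp
ux=np.array([np.cos(FE['th']),np.sin(FE['th'])])
print("Fx along jaw",np.array(s['contact_force'])[:2]@ux)
np.save("plugz.npy",[*s['tcp_pos']])
for dz in(.002,.004,.008,.015,.03,.06):
    lin(*X0,.056+dz,.04); st(dz)
E
```

```text
closed t 8.34 tcp [0.5285 0.3595 0.0561] F [ 1.63 -0.25  1.72] w 0.0153
Fx along jaw 1.646961209425546
0.002 t 8.59 tcp [0.5284 0.3594 0.0582] F [ 1.19 -0.16  0.34] w 0.0151
0.004 t 8.84 tcp [0.5283 0.3593 0.0601] F [ 1.74 -0.67 -0.46] w 0.0148
0.008 t 9.09 tcp [0.5281 0.3594 0.0644] F [ 1.2  -0.84  1.56] w 0.0149
0.015 t 9.42 tcp [0.5282 0.36   0.0716] F [ 1.55 -0.1   0.41] w 0.0149
0.03 t 9.94 tcp [0.5278 0.3596 0.0862] F [-0.23 -0.72  0.15] w 0.0148
0.06 t 10.84 tcp [0.528  0.3594 0.1158] F [ 0.65 -0.01  0.34] w 0.0151
```

```bash
python3 - <<'E'
from hl import *
p,_=vision.grab_frame("scene"); cv2.imwrite("pics/s3.png",cv2.resize(p[200:320,150:310],None,fx=5,fy=5,interpolation=cv2.INTER_CUBIC))
E
```

```text
(no output)
```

View pics/s3.png

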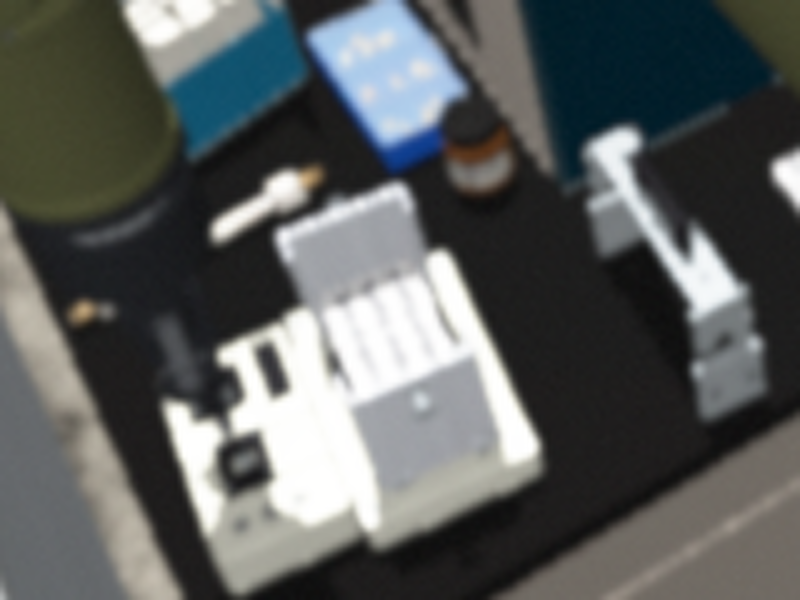

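```bash
cat >> hl.py <<'E'
def feel(x,y,z0,z1,step,fth,v=.03,F0=None):
    """step down from z0 to z1 until upward force change > fth"""
    if F0 is None: F0=np.mean([get_state()['contact_force'] for _ in range(1)],0)
    z=z0
    while z>z1:
        z-=step; lin(x,y,z,v); s=get_state(); dF=np.array(s['contact_force'])-F0
        if dF[2]>fth or np.hypot(*dF[:2])>8: break
    print("feel z",round(z,4),"tcp",np.round(s['tcp_pos'],4),"dF",np.round(dF,2),"t",round(s['time'],2),flush=True)
    return z,dF
E
python3 - <<'E'
from hl import *
ux=np.array([np.cos(FE['th']),np.sin(FE['th'])]); X=np.array([0.528132,0.359486])+.054*ux
lin(*X,.116,.1); st()
lin(*X,.084,.06); s=st(); F0=np.array(s['contact_force'])
feel(*X,.084,.060,.004,4,.05,F0)
st()
E
```

```text
t 11.58 tcp [0.5812 0.3541 0.1157] F [-0.9  -0.02 -1.09] w 0.0148
 t 12.27 tcp [0.5819 0.3539 0.0839] F [ 0.27 -0.3  -0.76] w 0.0146
feel z 0.06 tcp [0.5816 0.3538 0.0596] dF [-0.87  0.85  0.82] t 13.77
 t 13.77 tcp [0.5816 0.3538 0.0596] F [-0.6   0.56  0.07] w 0.015
```

```bash
python3 - <<'E'
from hl import *
ux=np.array([np.cos(FE['th']),np.sin(FE['th'])]); X=np.array([0.528132,0.359486])+.054*ux
F0=np.array([0,0,-.3])
z,_=feel(*X,.060,.0495,.001,3,.03,F0)
ctrl.ungrasp(); st()
p,_=vision.grab_frame("scene"); a=p
lin(*X,.14,.15); st()
p,_=vision.grab_frame("scene"); cv2.imwrite("pics/s4.png",np.hstack([cv2.resize(q[220:320,160:260],None,fx=4,fy=4,interpolation=cv2.INTER_CUBIC) for q in(a,p)]))
p,_=vision.grab_frame("top"); cv2.imwrite("pics/t4.png",cv2.resize(p[170:230,185:265],None,fx=10,fy=10,interpolation=cv2.INTER_CUBIC))
E
```

```text
feel z 0.051 tcp [0.582  0.354  0.0521] dF [-1.6   0.37  8.15] t 16.02
 t 16.7 tcp [0.5819 0.3539 0.051 ] F [-1.16 -0.43  0.06] w 0.0854
 t 17.49 tcp [0.5813 0.3537 0.1392] F [ 0.01  0.37 -0.74] w 0.0855
```

View pics/s4.png

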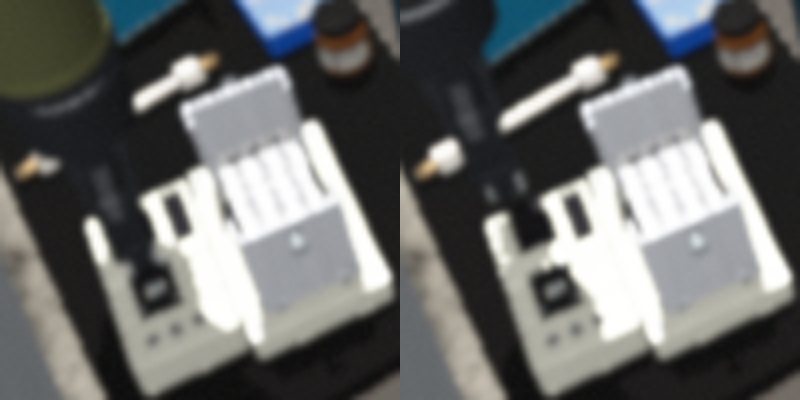

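```bash
cat > mp.py <<'E'
from fit import *
from t2 import plate,keeper
def measure(tag):
    s,_=vision.grab_frame("scene"); t,_=vision.grab_frame("top")
    cv2.imwrite(f"pics/{tag}_s.png",s); cv2.imwrite(f"pics/{tag}_t.png",t)
    g=[]
    r=models.recognise("top","plate_1")+models.recognise("scene","plate_1")
    n=len(r)
    for i,q in enumerate(models.recognise("top","plate_1")): 
        X=ray("top",q['point'],.012)
        if q['p']>.3: g.append(X)
    out=[]
    for X in g:
        if not(.4<X[0]<.6 and -.6<X[1]<.07): print("skip",np.round(X,3)); continue
        best=None
        for th in(-.12,.08):
            c1=proj("scene",[*X[:2],.01]).astype(int); c2=proj("top",[*X[:2],.01]).astype(int)
            V=[View("scene",s,(c1[0]-23,c1[1]-20,c1[0]+23,c1[1]+20)),View("top",t,(c2[0]-14,c2[1]-18,c2[0]+14,c2[1]+18))]
            p,c=fit(V,plate,(*X[:2],th),[.006,.006,.1])
            if best is None or c<best[1]: best=(p,c)
        print("plate",np.round(best[0],4),round(best[1],1)); out.append(best[0])
        show(V,plate,best[0],f"pics/{tag}_f{len(out)}.png")
    return out
E
python3 - <<'E'
from mp import *
lin(.46,.30,.26,.25); goto(.45,.22,.26,np.pi-.05); st()
o=measure("m1"); np.save("plates.npy",o)
E
```

```text
t 19.89 tcp [0.4502 0.2202 0.2595] F [-0.23 -0.18  1.3 ] w 0.0852
plate [ 0.4764 -0.2654 -0.1151] 1732.3
plate [ 0.4475 -0.3613  0.088 ] 1532.8
plate [ 0.5003 -0.0274  0.0021] 204.3
skip [0.549 0.311 0.012]
```

View pics/m1_s.png

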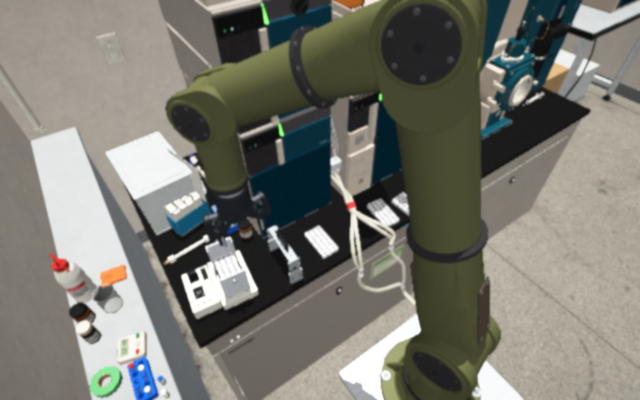

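```bash
cat >> hl.py <<'E'
def Fm(n=8):
    f=[]
    for _ in range(n): f.append(get_state()['contact_force']); ctrl.pause(.02)
    return np.mean(f,0)
def pick(x,y,th,zg=-.003,force=50):
    a=np.pi+th
    lin(x,y,.10,.2,a) ; lin(x,y,zg,.1); s=st("down")
    ctrl.close_gripper(force); s=st("closed")
    F0=Fm(); lin(x,y,.05,.1); print("lift dF",np.round(Fm()-F0,2)); st("up")
E
python3 - <<'E'
from hl import *
f=[get_state()['contact_force'] for _ in range(5)]; print(np.round(f,2), get_state()['time'])
goto(.455,0.0,.26,np.pi); st()
goto(.4996,-.0274,.20,np.pi+.003); st()
pick(.4996,-.0274,.003)
p,_=vision.grab_frame("scene"); cv2.imwrite("pics/s5.png",p[150:350,200:460])
E
```

```text
[[ 0.08 -0.21 -0.16]
 [ 0.08 -0.21 -0.16]
 [ 0.08 -0.21 -0.16]
 [ 0.08 -0.21 -0.16]
 [ 0.08 -0.21 -0.16]] 20.1417
 t 21.02 tcp [0.4553 0.0014 0.2602] F [-0.04  1.15 -0.51] w 0.0853
 t 21.44 tcp [ 0.4996 -0.0256  0.1989] F [ 0.4   0.53 -0.4 ] w 0.0853
down t 23.27 tcp [ 0.5    -0.0274 -0.0025] F [ 1.13 -0.05  0.24] w 0.0854
closed t 23.67 tcp [ 0.4999 -0.0275 -0.0023] F [-0.91  0.78  5.77] w 0.0547
lift dF [ 0.8  -0.16 -7.5 ]
up t 24.62 tcp [ 0.4991 -0.0274  0.0493] F [-0.61 -0.31 -0.58] w 0.0548
```

View pics/s5.png

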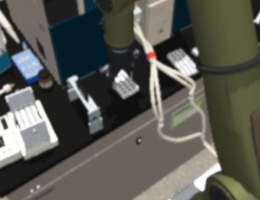

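```bash
cat >> hl.py <<'E'
def carry(x=None,y=None):
    c=fw(0,0) if x is None else (x,y)
    s=get_state()['tcp_pos']; lin(s[0],s[1],.25,.25)
    if s[1]<-.2: goto(.46,-.15,.26,np.pi-.0)
    goto(.46,.1,.26,np.pi-.05); goto(c[0],c[1],.2,np.pi+FE['th']); st("over")
E
python3 - <<'E'
from hl import *
carry(); c=fw(0,0); lin(*c,.145,.1); ctrl.pause(.3); st()
p,d=vision.grab_frame("scene"); cv2.imwrite("pics/s6.png",p); np.save("pics/s6d.npy",d)
q,d=vision.grab_frame("top"); cv2.imwrite("pics/t6.png",q)
cv2.imwrite("pics/c6.png",np.hstack([cv2.resize(p[210:310,170:270],None,fx=4,fy=4,interpolation=cv2.INTER_CUBIC),cv2.resize(q[175:235,195:255],(400,400),interpolation=cv2.INTER_CUBIC)]))
E
```

```text
over t 26.98 tcp [0.5341 0.2609 0.1992] F [ 0.23 -0.52  0.14] w 0.0546
 t 27.98 tcp [0.5339 0.2627 0.1455] F [ 0.29  0.97 -0.25] w 0.0547
```

View pics/c6.png

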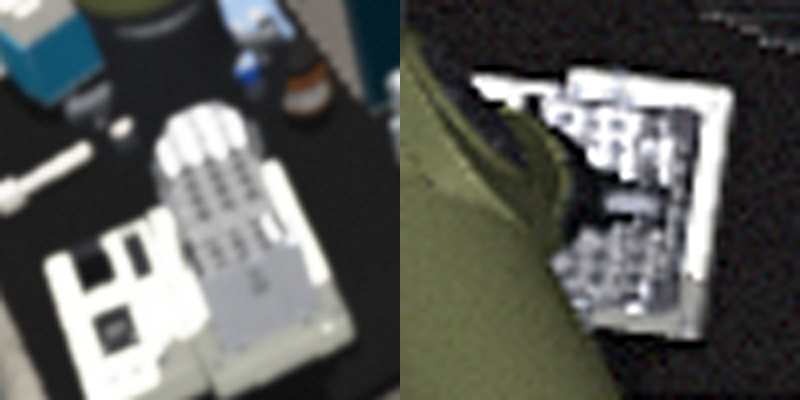

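```bash
cat >> hl.py <<'E'
def insert(c,zstart,zmin,fth=2.6):
    F0=Fm(10); z=.145
    while z>zstart+1e-6:
        z=max(z-.01,zstart); lin(*c,z,.06); s=get_state(); dF=np.array(s['contact_force'])-F0
        if np.linalg.norm(dF)>5:
            print("early contact",z,np.round(dF,2)); dF=Fm()-F0; print(np.round(dF,2))
            if np.linalg.norm(dF)>4: return z,False
    while z>zmin:
        z-=.001; lin(*c,z,.02); dF=Fm(5)-F0
        if dF[2]>1.2: print("z",round(z,4),np.round(dF,2),np.round(get_state()['tcp_pos'],4))
        if dF[2]>fth or np.hypot(*dF[:2])>5: break
    s=st("end"); print(np.round(dF,2))
    return z,True
E
python3 - <<'E'
from hl import *
c=fw(0,0)
print(insert(c,.075,.040))
p,d=vision.grab_frame("scene"); cv2.imwrite("pics/s7.png",cv2.resize(p[210:310,170:270],None,fx=6,fy=6,interpolation=cv2.INTER_CUBIC))
E
```

```text
z 0.062 [-0.21  0.3   2.82] [0.5338 0.2627 0.0622]
end t 34.8 tcp [0.5338 0.2627 0.0622] F [ 0.17 -0.77  1.85] w 0.0547
[-0.21  0.3   2.82]
(0.062, True)
```

View pics/s7.png

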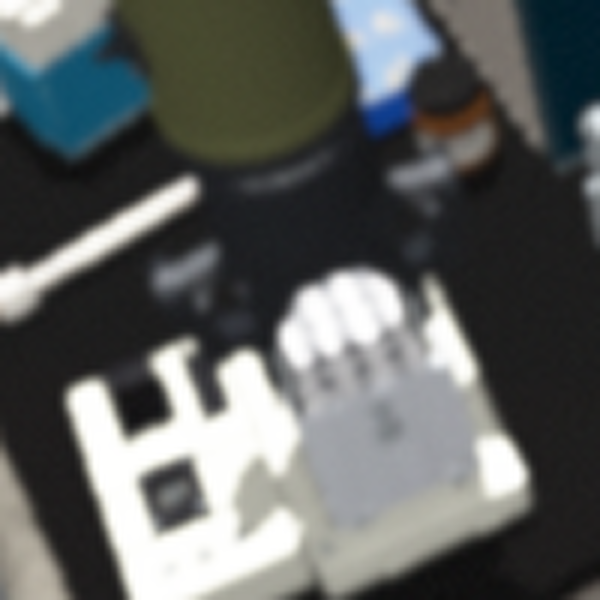

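```bash
python3 - <<'E'
from mp import *
c=fw(0,0); ctrl.ungrasp(); st("open")
lin(*c,.16,.12); lin(.46,.26,.26,.2); goto(.45,.22,.26,np.pi-.05)
p,d=vision.grab_frame("top"); cv2.imwrite("pics/t8.png",p)
W,_=cloud("top",d,p)
s,d=vision.grab_frame("scene"); cv2.imwrite("pics/s8.png",s)
cv2.imwrite("pics/c8.png",np.hstack([cv2.resize(s[210:310,170:270],None,fx=4,fy=4,interpolation=cv2.INTER_CUBIC),cv2.resize(p[175:235,195:255],(400,400),interpolation=cv2.INTER_CUBIC)]))
st()
E
```

```text
open t 35.27 tcp [0.5336 0.2626 0.0619] F [-0.3  -0.4   0.31] w 0.0856
 t 37.39 tcp [0.4504 0.2201 0.2591] F [ 0.68 -0.16  0.71] w 0.085
```

View pics/c8.png

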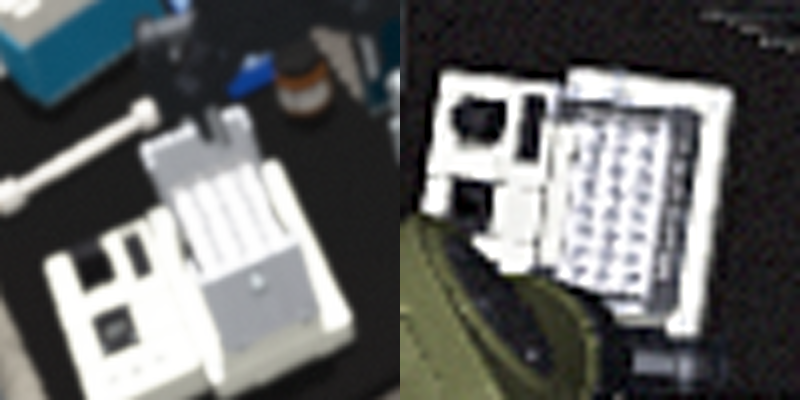

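```bash
python3 - <<'E'
from mp import *
goto(.43,-.05,.28,np.pi); st()
o=measure("m2")
E
```

```text
t 38.45 tcp [ 0.4306 -0.0486  0.2799] F [-0.38  0.96 -0.08] w 0.0854
plate [ 0.4487 -0.3585  0.0694] 1754.2
skip [0.532 0.277 0.012]
plate [ 0.4765 -0.2654 -0.1163] 1739.0
skip [0.539 0.317 0.012]
```

View pics/m2_s.png

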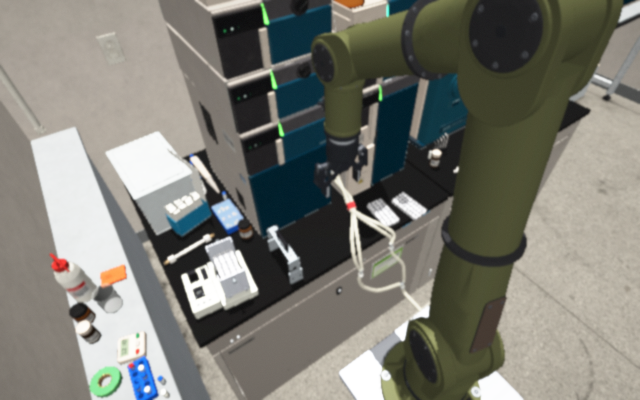

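View pics/m2_t.png

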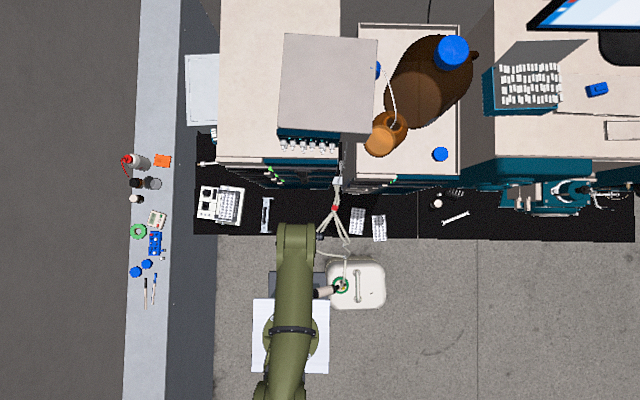

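```bash
python3 - <<'E'
from hl import *
goto(.45,-.2654,.22,np.pi-.1163); goto(.4765,-.2654,.16,np.pi-.1163)
pick(.4765,-.2654,-.1163,zg=-.0005)
p,_=vision.grab_frame("scene"); cv2.imwrite("pics/s9.png",cv2.resize(p[150:280,320:450],None,fx=4,fy=4,interpolation=cv2.INTER_CUBIC))
E
```

```text
down t 41.58 tcp [ 4.769e-01 -2.656e-01  1.000e-04] F [-0.46  0.38 -0.08] w 0.0849
closed t 41.97 tcp [ 4.768e-01 -2.656e-01  3.000e-04] F [-0.49 -0.15  5.63] w 0.0542
lift dF [ 0.71 -0.08 -6.79]
up t 42.89 tcp [ 0.476  -0.2652  0.0492] F [-0.37  0.51 -1.27] w 0.0543
```

View pics/s9.png

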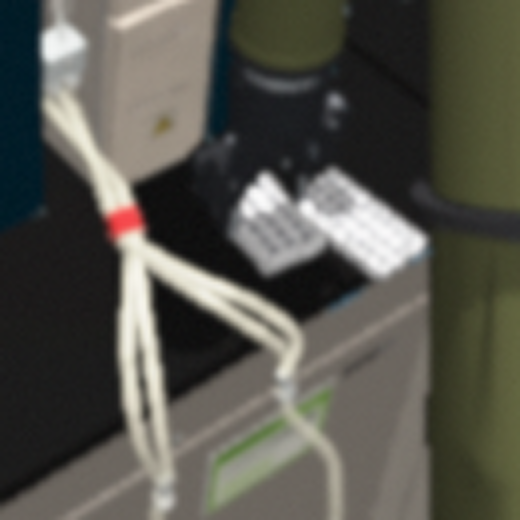

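```bash
python3 - <<'E'
from hl import *
carry(); c=fw(0,0); lin(*c,.145,.1); ctrl.pause(.2)
r=insert(c,.088,.06); print(r)
p,d=vision.grab_frame("scene"); cv2.imwrite("pics/s10.png",cv2.resize(p[210:310,170:270],None,fx=6,fy=6,interpolation=cv2.INTER_CUBIC))
E
```

```text
over t 46.19 tcp [0.5343 0.2608 0.1996] F [ 0.08 -0.5  -0.59] w 0.0546
z 0.079 [0.1  0.27 1.55] [0.5338 0.2627 0.0791]
z 0.078 [-0.4   0.35  3.09] [0.5338 0.2627 0.0782]
end t 52.44 tcp [0.5338 0.2627 0.0782] F [ 0.56 -0.05  2.89] w 0.0545
[-0.4   0.35  3.09]
(0.07799999999999999, True)
```

View pics/s10.png

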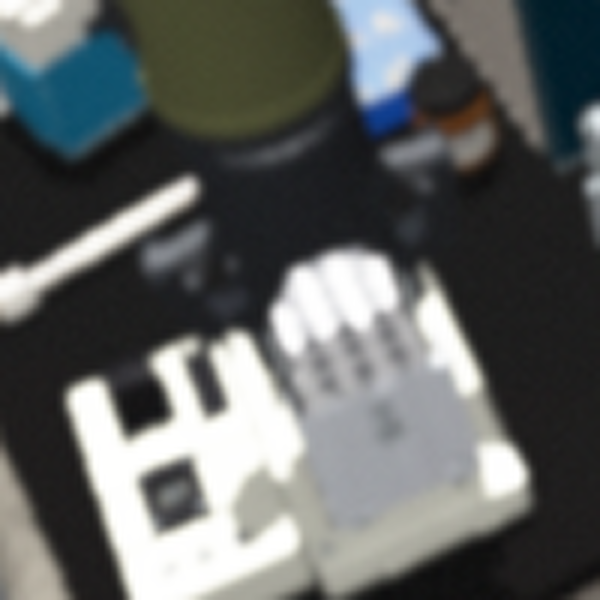

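As predicted (0.078). Release and measure plate 3.

```bash
python3 - <<'E'
from mp import *
c=fw(0,0); ctrl.ungrasp(); st("open")
lin(*c,.16,.12); lin(.46,.24,.26,.2); goto(.43,-.02,.28,np.pi); st()
s,_=vision.grab_frame("scene"); t,_=vision.grab_frame("top"); cv2.imwrite("pics/m3_s.png",s); cv2.imwrite("pics/m3_t.png",t)
r=models.recognise("top","plate_3"); X=[ray("top",q['point'],.012) for q in r]; print([(round(q['p'],2),np.round(x,3)) for q,x in zip(r,X)])
X=[x for x in X if x[1]<-.2][0]
c1=proj("scene",[*X[:2],.01]).astype(int); c2=proj("top",[*X[:2],.01]).astype(int)
V=[View("scene",s,(c1[0]-23,c1[1]-20,c1[0]+23,c1[1]+20)),View("top",t,(c2[0]-13,c2[1]-18,c2[0]+13,c2[1]+18))]
for v in([V[0]],[V[1]],V):
    for th in(-.05,.1): p,cc=fit(v,plate,(*X[:2],th),[.006,.006,.1]); print(np.round(p,4),round(cc,1))
show(V,plate,p,"pics/m3_f.png")
cv2.imwrite("pics/c11.png",np.hstack([cv2.resize(s[210:310,170:270],None,fx=4,fy=4,interpolation=cv2.INTER_CUBIC),cv2.resize(t[175:235,195:255],(400,400),interpolation=cv2.INTER_CUBIC)]))
E
```

```text
open t 52.91 tcp [0.5336 0.2625 0.0779] F [-0.82  0.3   0.46] w 0.0855
 t 55.55 tcp [ 0.4305 -0.0189  0.2796] F [ 0.28  0.22 -0.26] w 0.0852
[(0.87, array([ 0.454, -0.362,  0.012])), (0.8, array([0.537, 0.283, 0.012]))]
[ 0.45   -0.3596  0.0779] 244.9
[ 0.451  -0.3595  0.0693] 244.5
[ 0.4459 -0.3608  0.0781] 595.6
[ 0.4458 -0.3608  0.0805] 593.9
[ 0.4476 -0.3606  0.0831] 864.1
[ 0.4472 -0.3605  0.0803] 862.2
```

View pics/m3_f.png

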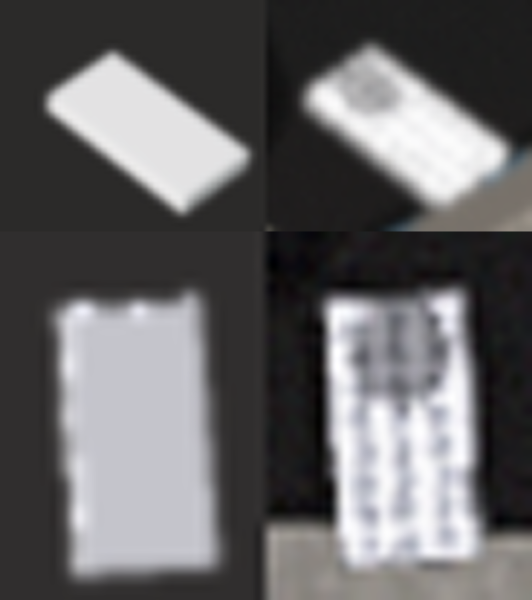

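View pics/c11.png

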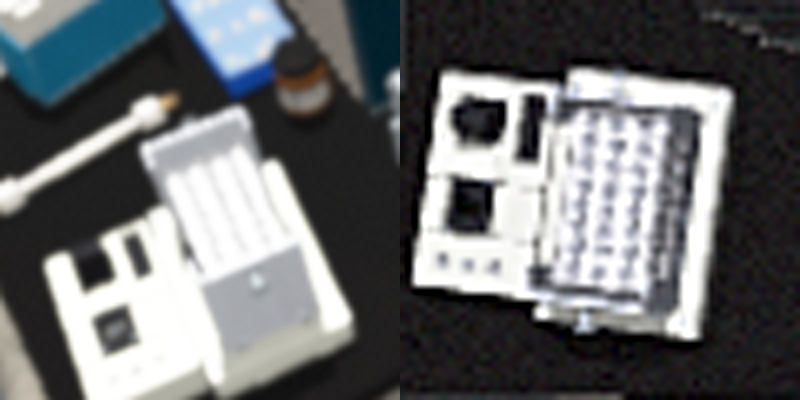

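```bash
python3 - <<'E'
from mp import *
s=cv2.imread("pics/m3_s.png"); t=cv2.imread("pics/m3_t.png"); X=[.449,-.36]
c1=proj("scene",[*X[:2],.01]).astype(int); c2=proj("top",[*X[:2],.01]).astype(int)
V=[View("scene",s,(c1[0]-23,c1[1]-20,c1[0]+8,c1[1]+12)),View("top",t,(c2[0]-13,c2[1]-20,c2[0]+13,c2[1]+7))]
for v in([V[0]],[V[1]],V):
    for th in(0,.1): p,cc=fit(v,plate,(*X[:2],th),[.006,.006,.1]); print(np.round(p,4),round(cc,1))
show(V,plate,p,"pics/m3_f2.png")
E
```

```text
[ 0.4528 -0.3594  0.0847] 138.0
[ 0.4528 -0.3592  0.0729] 137.6
[ 0.4501 -0.3612  0.0625] 274.1
[ 0.4511 -0.3608  0.0811] 276.2
[ 0.452  -0.3604  0.0819] 426.2
[ 0.4519 -0.3603  0.0811] 424.8
```

View pics/m3_f2.png

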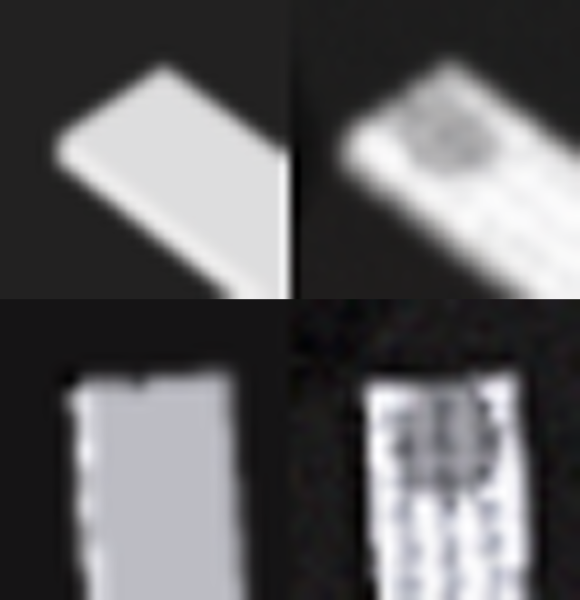

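```bash
python3 - <<'E'
from hl import *
goto(.45,-.25,.24,np.pi+.05); goto(.4512,-.3604,.16,np.pi+.08)
pick(.4512,-.3604,.08,zg=-.0005)
p,_=vision.grab_frame("scene"); cv2.imwrite("pics/s12.png",cv2.resize(p[150:280,320:450],None,fx=4,fy=4,interpolation=cv2.INTER_CUBIC))
E
```

```text
down t 58.85 tcp [ 4.516e-01 -3.607e-01  1.000e-04] F [-0.37  0.    0.31] w 0.0854
closed t 59.24 tcp [ 4.515e-01 -3.606e-01  3.000e-04] F [-0.73  0.45  5.38] w 0.0543
lift dF [ 0.75 -0.87 -6.44]
up t 60.17 tcp [ 0.4507 -0.36    0.0492] F [ 0.36  0.27 -0.86] w 0.0548
```

View pics/s12.png

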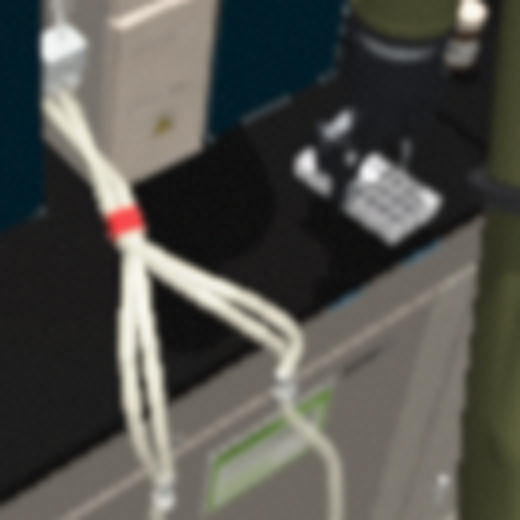

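```bash
python3 - <<'E'
from hl import *
carry(); c=fw(0,0); lin(*c,.145,.1); ctrl.pause(.2)
r=insert(c,.100,.075); print(r)
p,d=vision.grab_frame("scene"); cv2.imwrite("pics/s13.png",cv2.resize(p[210:310,170:270],None,fx=6,fy=6,interpolation=cv2.INTER_CUBIC))
E
```

```text
over t 63.77 tcp [0.5343 0.2608 0.1996] F [ 0.31  0.22 -0.94] w 0.0547
z 0.092 [-0.1  -0.12  2.35] [0.5338 0.2626 0.0922]
z 0.091 [-0.64  0.02  4.06] [0.5338 0.2627 0.0912]
end t 69.36 tcp [0.5338 0.2627 0.0912] F [ 0.01 -0.93  3.81] w 0.0545
[-0.64  0.02  4.06]
(0.091, True)
```

View pics/s13.png

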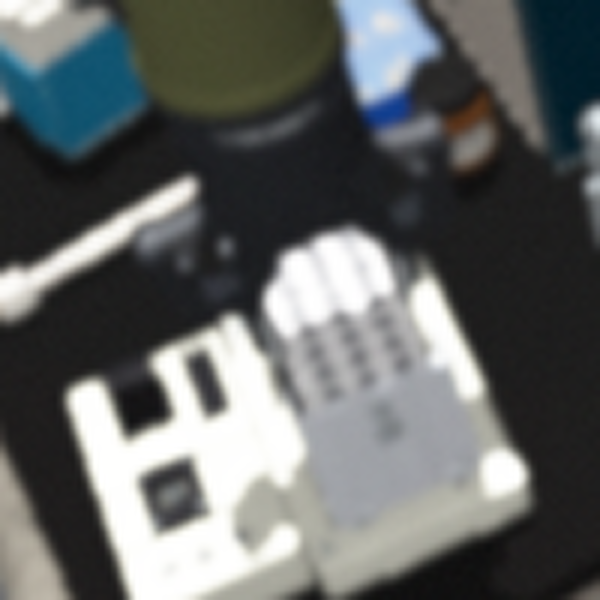

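```bash
python3 - <<'E'
from mp import *
c=fw(0,0); ctrl.ungrasp(); st("open")
lin(*c,.18,.12); lin(.45,.22,.28,.2); goto(.43,-.12,.28,np.pi-.05); st()
s,d=vision.grab_frame("scene"); t,dt=vision.grab_frame("top"); cv2.imwrite("pics/m4_s.png",s); cv2.imwrite("pics/m4_t.png",t); np.save("pics/m4_sd.npy",d); np.save("pics/m4_td.npy",dt)
for n in("scene","top"):
    for q in models.recognise(n,"plate_1"): print(n,round(q['p'],2),np.round(ray(n,q['point'],.012),3))
cv2.imwrite("pics/c14.png",np.hstack([cv2.resize(s[210:310,170:270],None,fx=4,fy=4,interpolation=cv2.INTER_CUBIC),cv2.resize(t[175:235,195:255],(400,400),interpolation=cv2.INTER_CUBIC)]))
E
```

```text
open t 69.83 tcp [0.5336 0.2625 0.0908] F [1.25 0.03 0.78] w 0.0857
 t 72.83 tcp [ 0.4305 -0.1188  0.2797] F [ 0.94 -0.06 -0.37] w 0.0853
scene 0.6 [0.608 0.252 0.012]
```

View pics/c14.png

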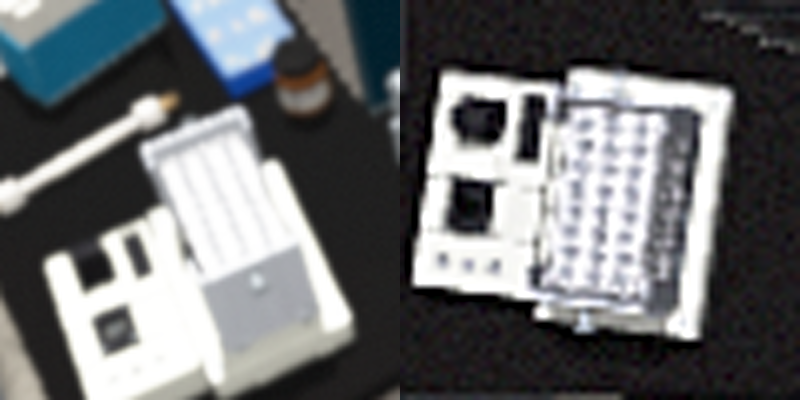

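View pics/m4_s.png

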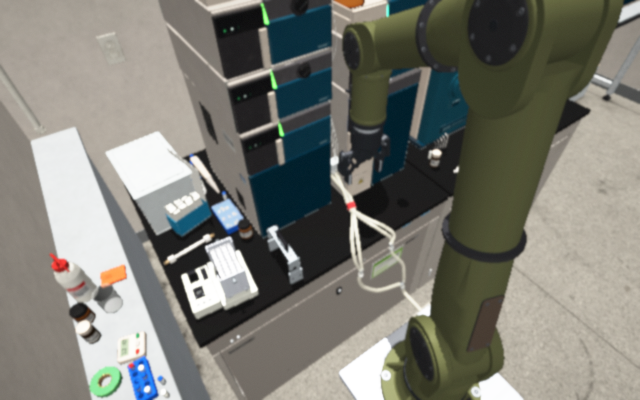

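View pics/m4_t.png

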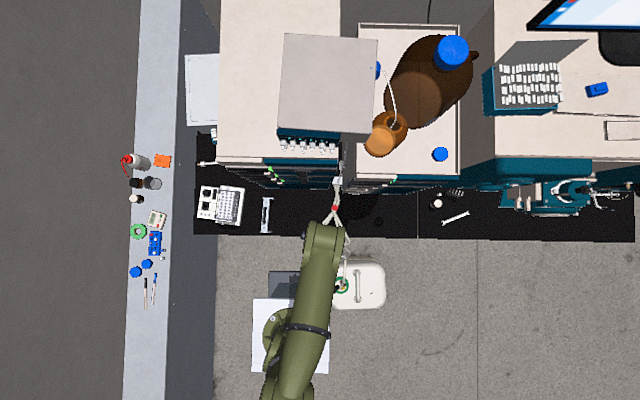

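```bash
python3 - <<'E'
from mp import *
s=cv2.imread("pics/m4_s.png"); t=cv2.imread("pics/m4_t.png")
V=[View("scene",s,(262,222,308,290)),View("top",t,(254,193,280,236))]
for v in([V[0]],[V[1]],V): p,c=fit(v,keeper,(.4963,.1055,-.0548),[.004,.004,.04]); print(np.round(p,4),round(c,1))
np.save("keeper.npy",p)
x,y,th=p
goto(.45,.05,.28,np.pi+th); goto(x,y,.22,np.pi+th); lin(x,y,.16,.1); lin(x,y,.109,.06); st("down")
a,_=vision.grab_frame("scene"); b,_=vision.grab_frame("top")
cv2.imwrite("pics/c15.png",np.hstack([cv2.resize(a[215:295,250:330],(400,400),interpolation=cv2.INTER_CUBIC),cv2.resize(b[185:245,235:295],(400,400),interpolation=cv2.INTER_CUBIC)]))
E
```

```text
[ 0.4981  0.106  -0.0573] 83.8
[ 0.4958  0.1052 -0.0516] 114.7
[ 0.4963  0.1055 -0.0556] 211.8
down t 75.97 tcp [0.4966 0.1056 0.1092] F [ 0.31  0.16 -0.08] w 0.0853
```

View pics/c15.png

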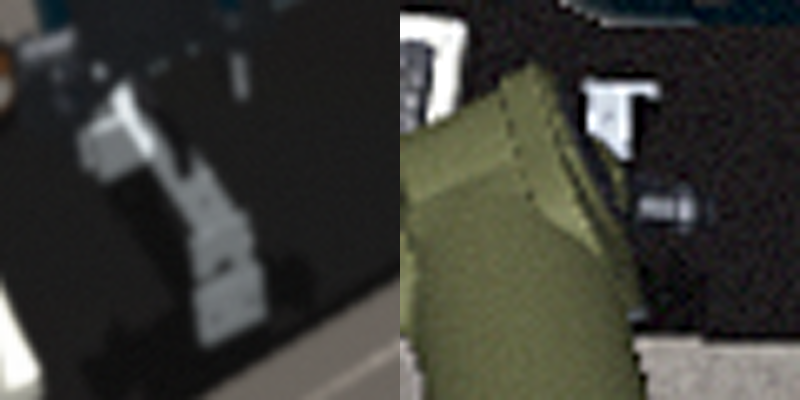

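```bash
python3 - <<'E'
from mp import *
x,y,th=np.load("keeper.npy")
ctrl.close_gripper(90); st("closed"); F0=Fm()
lin(x,y,.135,.05); print(np.round(Fm()-F0,2)); st()
lin(x,y,.30,.15); lin(.44,y,.42,.2); st()
a,d=vision.grab_frame("scene"); cv2.imwrite("pics/s16.png",a); np.save("pics/s16d.npy",d)
u,v=proj("scene",[.44-.06,y,.42-.109+.06]).astype(int); print(u,v)
cv2.imwrite("pics/c16.png",cv2.resize(a[v-40:v+40,u-40:u+40],(600,600),interpolation=cv2.INTER_CUBIC))
E
```

```text
closed t 76.76 tcp [0.4963 0.1056 0.1092] F [-0.51  0.44  4.35] w 0.0078
[ 0.95  0.51 -6.81]
 t 77.69 tcp [0.4961 0.1055 0.1347] F [ 0.01 -0.57 -1.71] w 0.0082
 t 79.76 tcp [0.4399 0.1053 0.4189] F [ 0.69 -0.68 -2.05] w 0.0081
297 204
```

View pics/c16.png

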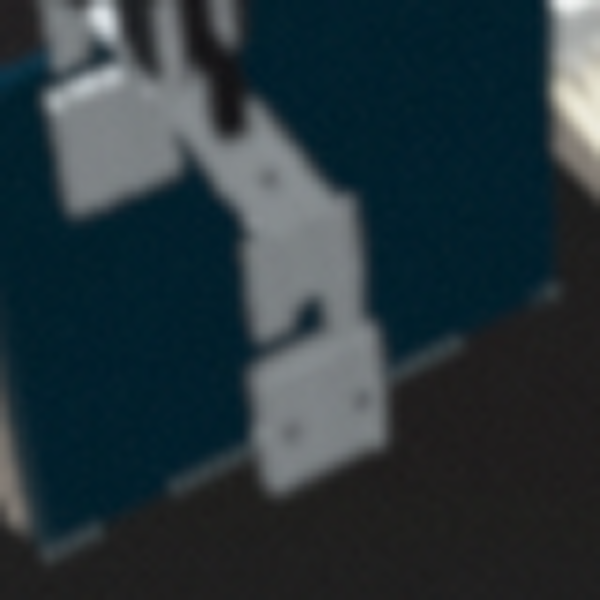

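```bash
python3 - <<'E'
from mp import *
a=np.pi+FE['th']
lin(.46,.14,.30,.2); c=fw(-.0003,-.048); goto(*c,.27,a); st()
lin(*c,.20,.12); F0=Fm(10); np.save("F0k.npy",F0)
lin(*c,.1575,.06); st(); print(np.round(Fm()-F0,2))
s,d=vision.grab_frame("scene"); t,_=vision.grab_frame("top"); cv2.imwrite("pics/s17.png",s); cv2.imwrite("pics/t17.png",t)
cv2.imwrite("pics/c17.png",np.hstack([cv2.resize(s[210:310,185:285],None,fx=4,fy=4,interpolation=cv2.INTER_CUBIC),cv2.resize(t[175:235,195:255],(400,400),interpolation=cv2.INTER_CUBIC)]))
E
```

```text
t 81.09 tcp [0.5289 0.2153 0.2703] F [-1.16 -1.26 -1.36] w 0.0078
 t 82.85 tcp [0.5287 0.215  0.1577] F [ 0.11 -0.34 -1.08] w 0.0081
[ 0.08  0.01 -0.05]
```

View pics/c17.png

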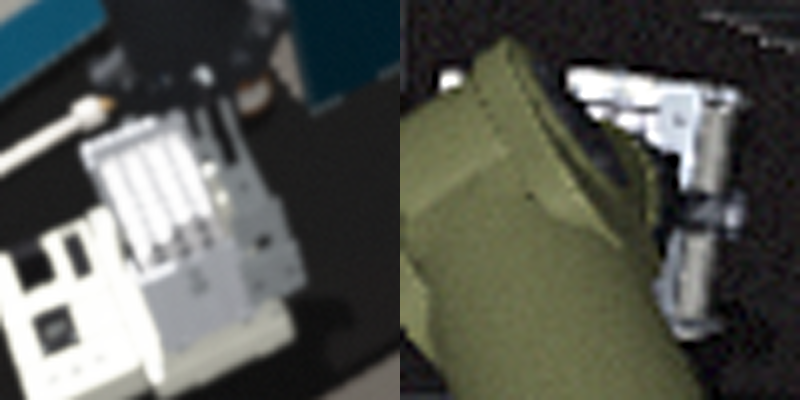

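```bash
python3 - <<'E'
from hl import *
F0=np.load("F0k.npy"); uy=np.array([-np.sin(FE['th']),np.cos(FE['th'])]); ux=np.array([uy[1],-uy[0]])
y=-.048
while y<.0075:
    y+=.003 if y<-.004 else .001
    lin(*fw(-.0003,y),.1575,.03); dF=Fm(4)-F0
    fx,fy=dF[:2]@ux,dF[:2]@uy
    if max(abs(fx),abs(fy),abs(dF[2]))>1.2: print(round(y,4),"fx %.2f fy %.2f fz %.2f"%(fx,fy,dF[2]))
    if max(abs(fx),abs(fy),abs(dF[2]))>5: break
st(); print(y)
E
```

```text
0.005 fx 0.31 fy -2.67 fz -0.05
0.006 fx 0.32 fy -4.82 fz -0.03
0.007 fx 0.22 fy -5.32 fz -0.70
 t 91.0 tcp [0.534  0.2686 0.1573] F [-0.56 -5.37 -2.03] w 0.0083
0.007000000000000006
```

```bash
python3 - <<'E'
from hl import *
F0=np.load("F0k.npy"); uy=np.array([-np.sin(FE['th']),np.cos(FE['th'])]); ux=np.array([uy[1],-uy[0]])
c=fw(-.0003,.001); lin(*c,.1575,.03); print(np.round(Fm()-F0,2))
z=.1575
while z>.1405:
    z-=.001; lin(*c,z,.03); dF=Fm(4)-F0
    fx,fy=dF[:2]@ux,dF[:2]@uy
    if max(abs(fx),abs(fy),abs(dF[2]))>1.2: print(round(z,4),"fx %.2f fy %.2f fz %.2f"%(fx,fy,dF[2]),np.round(get_state()['tcp_pos'],4))
    if max(abs(fx),abs(fy),abs(dF[2]))>4: break
st()
s,d=vision.grab_frame("scene"); t,_=vision.grab_frame("top"); cv2.imwrite("pics/s18.png",s)
cv2.imwrite("pics/c18.png",np.hstack([cv2.resize(s[210:310,185:285],None,fx=4,fy=4,interpolation=cv2.INTER_CUBIC),cv2.resize(t[175:235,195:255],(400,400),interpolation=cv2.INTER_CUBIC)]))
E
```

```text
[-0.    0.13 -0.26]
0.1435 fx -0.24 fy -1.66 fz 7.20 [0.5339 0.2635 0.1441]
 t 95.92 tcp [0.5339 0.2635 0.1441] F [-1.24 -1.46  4.65] w 0.0079
```

View pics/c18.png

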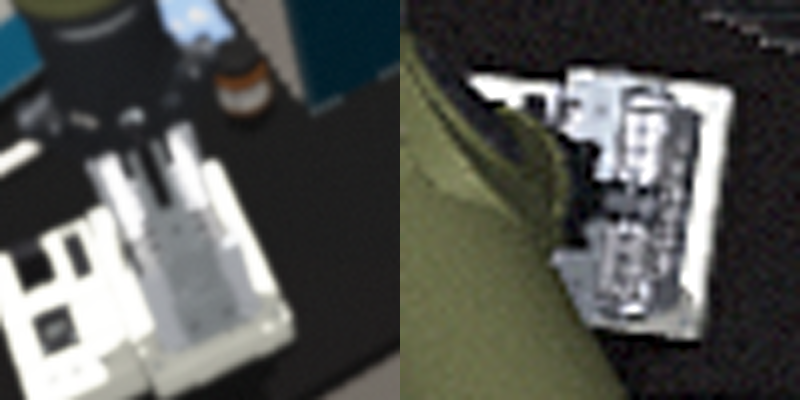

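```bash
python3 - <<'E'
from mp import *
c=fw(-.0003,.001); lin(*c,.1442,.03); print(np.round(Fm(),2))
ctrl.ungrasp(); st("open"); lin(*c,.22,.1); lin(.45,.20,.28,.2); goto(.43,-.08,.28,np.pi-.05); st()
s,d=vision.grab_frame("scene"); t,dt=vision.grab_frame("top"); cv2.imwrite("pics/s19.png",s); cv2.imwrite("pics/t19.png",t)
cv2.imwrite("pics/c19.png",np.hstack([cv2.resize(s[210:310,175:275],None,fx=4,fy=4,interpolation=cv2.INTER_CUBIC),cv2.resize(t[175:235,195:255],(400,400),interpolation=cv2.INTER_CUBIC)]))
for n,dd in(("scene",d),("top",dt)):
    W,_=cloud(n,dd,s)
    for nm,f,z in(("bridge+",(.05,0),.139),("bridge-",(-.05,0),.139),("grip",(0,0),.167),("plate+y",(.0,.02),.105),("plug",(.0385,.0958),.07)):
        u,v=np.round(proj(n,[*fw(*f),z])).astype(int); print(n,nm,np.round(W[v,u],3))
E
```

```text
[ 0.15 -1.45  3.04]
open t 97.12 tcp [0.5335 0.2637 0.1442] F [-0.55 -0.35 -0.52] w 0.0857
 t 99.88 tcp [ 0.4307 -0.0787  0.2797] F [0.61 1.53 0.11] w 0.0856
scene bridge+ [0.561 0.26  0.166]
scene bridge- [0.484 0.269 0.14 ]
scene grip [0.534 0.263 0.167]
scene plate+y [0.538 0.282 0.104]
scene plug [0.584 0.353 0.07 ]
top bridge+ [0.584 0.256 0.139]
top bridge- [0.484 0.268 0.136]
top grip [0.533 0.262 0.167]
top plate+y [0.533 0.267 0.164]
top plug [0.583 0.351 0.073]
```

View pics/c19.png

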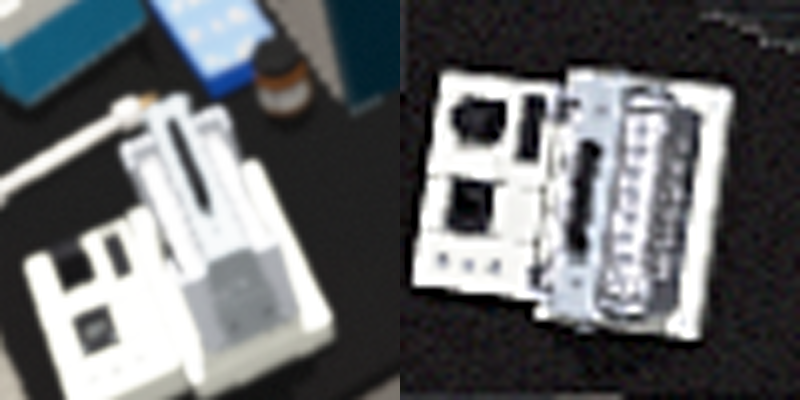

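View pics/s19.png

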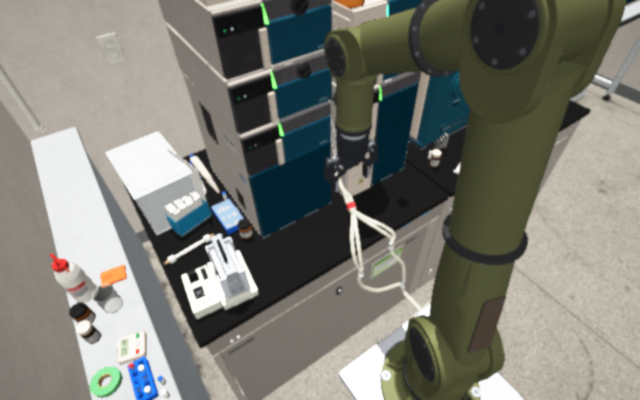

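```bash
python3 -c "
from hl import *
st(); ticket.close_job(); st()"
```

```text
t 99.97 tcp [ 0.4306 -0.0784  0.2798] F [ 0.32  0.66 -0.01] w 0.0852
the job is handed in; nothing more can be done
the job is handed in; nothing more can be done
```

The feeder is loaded for the night run and the job was handed in at about 100 s of the 208 s allowed; no verdict came back.

- **Plug:** I pulled it straight out of the socket and stood it in the parking hole before touching any plate. It bottomed within 0.1 mm of the expected height. In the last depth images the grip top reads 70–73 mm, against an expected 70 mm.
- **Plates:** Three were on the bench, and the last pictures show none left there. Each was lowered in 1 mm steps until it pressed with 2.8 to 4.1 N, then released. By the fingertip height, they rested 62, 78 and 91 mm above the bench. That means the old pile stood at about 64 mm, with each plate flat on the one below. One plate was knocked about 3 cm along the bench, slightly over its front edge, so I measured it again before gripping it.
- **Keeper bridge:** I slid the slots over the pins from the -y side until they touched the inner ends, backed off 6 mm and lowered it. It seated at the predicted height to within 0.1 mm. After release the bridge reads 136–140 mm and the handle 167 mm, both centred on the feeder. One scene-camera point aimed at the bridge's +x end read 166 mm, most likely the handle in the way; the top camera read 139 mm there.
- **Jars and column:** I did not go near them. The fittings jar and spare column look unmoved in the last picture; I did not measure the amber jar again.

The two cameras disagreed by about 3 mm on the feeder's y position. The pin contact put it within about 1 mm of the value I used.

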